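# Take the spice stack apart and put each thing in its place

### The arm

A 7-joint arm with a two-finger parallel gripper is mounted at the origin on the work surface. World frame = base frame: x ahead of the robot, y to its left, z up, the work surface at z = 0. Lengths are in m, angles in rad, forces in N, time in s.
With the tool pointing down it reaches from about 0.4 to 0.85 m from the base axis. Payload 10.4 kg.
Tool frame: the origin (TCP) lies on the centre line of the jaws, within the pads' length; the fingertips stand 17 mm ahead of it and the grasp point (between the pads) lies 2 mm behind it (manip.tcp_to_tips is the distance from the TCP to the fingertips, in m); z points along the fingers, x is the direction in which the jaws open and shut, and the axes are right-handed (so a half turn about z gives the same grasp; the last joint's range is limited). The gripper opens to 85 mm and grips with 20 to 120 N. Pads are 22 mm wide; open, the fingers measure 114 mm over their backs; the gripper's body (76 mm by 85 mm) begins 54 mm behind the grasp point. The pads swing forward as they close: fully open they stand 13 mm farther back than shut.
Start: joints at [1.228, 0.332, -0.065, 1.46, 0.022, 1.35, -0.088], TCP at [0.197, -0.593, 0.213] pointing down, gripper open.
Joint ranges: [-2.6, 2.6], [-0.5, 2.12], [-1.47, 1.34], [0.16, 2.42], [-1.27, 4.41], [0.06, 2.06], [-2.6, 2.6]. Speed limits (rad/s): [2.22, 2.22, 2.79, 2.79, 3.14, 3.14, 3.14].

### API

Orientations are given as a unit quaternion [x, y, z, w].
In Python, from workcell import manip gives the robot as it stands.
- The arm moves only by the shell command python3 -m pendant 'ROWS' [FORCE]. ROWS is JSON, a list of rows, each a list of 3 entries, a list of its own where there are three numbers: the shift along the world's x, y, z in cm, then the turn, a rotation vector about the world's x, y, z in degrees, then the closure in counts, from 0 (fully open) to 255 (shut). A call has 1 to 12 rows; each row shifts and turns the pose as measured when the row begins; what a row does not reach is not made up. A row lasts 1/8 s, in which the tool goes at most 62.5 mm and 10.7 degrees, less where a joint would pass 70% of its speed; a pose out of reach is approached as far as the arm can. A call is refused whole if a number of a shift passes 6.25 or a number of a turn 10.7, either way. A call with a gripper value outside its range is refused whole. The fingers move at their own pace and stop on an object; FORCE is the grip in N (left out, the last holds). Time passes only in rows, so rows that do not move let the fingers close. It gives the time, the measured TCP pose, the force and the opening at its end, in the units of the state.
- manip.get_obs(): the state, without advancing time (a new reading comes with each control period).
- manip.camera(name): name is "scene" or "top"; returns a dict with "pixels" (480x640x3 uint8, red, green, blue), "range_z" (480x640 float32, m along the optical axis (not along the pixel's ray), 0 where there is no reading), "K" (3x3 intrinsics, pixels), "origin" and "rotation" of the camera in the world. Camera axes: x right, y down, z forward; pixel columns grow to the right and rows downward; lengths in m; the calibration is good to about 2 mm. A picture is of the moment at which its call begins.
- manip.hand_in(): hands the job in, once; it reports no verdict.
The state is a dict: "clock": time; "joint_pos": joint angles; "joint_velocities": joint speeds; "tau": joint torques, N m; "position": TCP position; "ee_rot": TCP orientation; "ft_force": force on the tool from outside, world axes, zero at the start; "torque": the same for the moment, N m; "grip_width": opening from 0.0 (shut) to 1.0 (fully open).
Only numpy, scipy, OpenCV 4.12 (cv2) and the standard library are available. Lean on these libraries where they do the work, as an engineer would, in place of code of your own. Each camera call takes 0.05 s, during which the arm holds its last target.

### The job

Take the stack on the shelf apart from the top down, one thing at a time, setting each in the middle of its own place before taking the next: the small amber jar in the little wooden tray, the square salt cellar on the marble tile, the steel spice cup in the free middle of the round spice box, and the white pot on the cork mat. Keep them upright, set them down rather than drop them, and leave the open ramekin and the big amber jar where they are.

Things in the scene. Friction and masses are not known exactly. Their poses are not given: they have to be found in the camera images.
- small_jar: Small closed round amber glass jar with a black screw cap, 28 mm diameter, 44 mm tall (cap included, same diameter all the way up), about 60 g. At the start it is the top of the stack. Its origin is the centre of its underside, z up.
- salt_cellar: Closed square brown wooden salt cellar with a thin dark seam round it, 40 x 40 mm in plan (sides along its x and y), 30 mm tall, flat top, about 80 g. At the start second from the top: it carries the small jar and stands on the spice cup, turned any way. Its origin is the centre of its underside, z up.
- spice_cup: Closed round steel spice cup with a flat top and a thin dark seam, 57 mm diameter, straight sides, 40 mm tall, about 120 g. At the start third from the top: it stands on the pot. Its origin is the centre of its underside, z up.
- pot: Closed round white ceramic pot with a flat lid in one piece with it, 68 mm diameter, straight sides, 40 mm tall, about 250 g. At the start the bottom of the stack, standing on the shelf. The whole stack is 154 mm tall, its parts centred on one another to about 2 mm. Its origin is the centre of its underside, z up.
- wood_tray: Place for the small jar: small square open brown wooden tray, 80 x 80 mm outside, 72 x 72 mm inside, walls 14 mm high, inner floor 4 mm above its origin. Fixed. Its origin is the centre of its underside, z up.
- marble_tile: Place for the salt cellar: flat square marble tile, 90 x 90 mm, 8 mm thick. Fixed. Its origin is the centre of its underside, z up.
- spice_box: Place for the spice cup: round open steel spice box, 160 mm diameter, rim 18 mm high, inner floor 3 mm above its origin. Three little empty open cups (32 mm diameter, tops 16 mm above the shelf) are fixed in it, with their centres 60 mm from the middle; the middle is free for the spice cup (free circle of 88 mm diameter). Fingers that stay more than 18 mm above the shelf clear everything in the box. Its origin is the centre of its underside, z up.
- cork_mat: Place for the pot: flat round cork mat, 100 mm diameter, 6 mm thick. Fixed. Its origin is the centre of its underside, z up.
- ramekin: Bystander, to be left alone: open white ceramic ramekin, empty, 72 mm diameter at the rim, 38 mm tall, near the middle of the shelf. Its origin is the centre of its underside, z up.
- big_jar: Bystander, to be left alone: big amber glass jar with black cap, 68 mm diameter, 105 mm tall, on the left of the shelf. Its origin is the centre of its underside, z up.
There are look-alikes about, which are no part of the job. What is shaped like the pot but green or red is not meant. What is shaped like the wood_tray but yellow is not meant.

How it is judged:
On the way, in this order (a step that is already met when the one before it is completed fails the run):
1. the small amber jar stands in the wooden tray, let go (horizontal distance between small_jar and wood_tray below 0.015 m and z of small_jar in the frame of wood_tray between 0 and 0.008 m and angle between small_jar's own z axis and vertical below 0.1 rad and linear speed of small_jar below 0.02 m/s and contact force between the fingers and small_jar below 0.05 N), for 0.2 s.
2. the salt cellar stands on the marble tile, let go (horizontal distance between salt_cellar and marble_tile below 0.015 m and z of salt_cellar in the frame of marble_tile between 0.004 and 0.012 m and angle between salt_cellar's own z axis and vertical below 0.1 rad and linear speed of salt_cellar below 0.02 m/s and contact force between the fingers and salt_cellar below 0.05 N), for 0.2 s.
3. the spice cup stands in the middle of the spice box, let go (horizontal distance between spice_cup and spice_box below 0.012 m and z of spice_cup in the frame of spice_box between -0.001 and 0.007 m and angle between spice_cup's own z axis and vertical below 0.1 rad and linear speed of spice_cup below 0.02 m/s and contact force between the fingers and spice_cup below 0.05 N), for 0.2 s.
4. the pot stands on the cork mat, let go (horizontal distance between pot and cork_mat below 0.015 m and z of pot in the frame of cork_mat between 0.002 and 0.01 m and angle between pot's own z axis and vertical below 0.1 rad and linear speed of pot below 0.02 m/s and contact force between the fingers and pot below 0.05 N), for 0.2 s.
At the end, for the whole second after the job is handed in: Jar in the wooden tray, salt cellar on the marble tile and pot on the cork mat, each within 15 mm of the middle; spice cup in the spice box within 12 mm of its middle; all upright within about 6 degrees, resting on their place (height within 4 mm) and at rest (horizontal distance between small_jar and wood_tray below 0.015 m and z of small_jar in the frame of wood_tray between 0 and 0.008 m and angle between each of small_jar, salt_cellar, spice_cup, pot's own z axis and vertical below 0.1 rad and linear speed of each of small_jar, salt_cellar, spice_cup, pot below 0.02 m/s and horizontal distance between salt_cellar and marble_tile below 0.015 m and z of salt_cellar in the frame of marble_tile between 0.004 and 0.012 m and horizontal distance between spice_cup and spice_box below 0.012 m and z of spice_cup in the frame of spice_box between -0.001 and 0.007 m and horizontal distance between pot and cork_mat below 0.015 m and z of pot in the frame of cork_mat between 0.002 and 0.01 m); the robot touches nothing.
It fails at once if the ramekin or the big jar is shifted by more than 20 mm (distance of any of ramekin, big_jar from where it was at the start of the episode above 0.02 m).
It fails at once if one of the four stacked things is tipped by more than about 29 degrees (angle between any of small_jar, salt_cellar, spice_cup, pot's own z axis and vertical above 0.5 rad).
It fails at once if one of the four is dropped (falls free of the fingers faster than 0.8 m/s, from about 30 mm) ((linear speed of small_jar above 0.8 m/s and contact force between the fingers and small_jar below 0.02 N) or (linear speed of salt_cellar above 0.8 m/s and contact force between the fingers and salt_cellar below 0.02 N) or (linear speed of spice_cup above 0.8 m/s and contact force between the fingers and spice_cup below 0.02 N) or (linear speed of pot above 0.8 m/s and contact force between the fingers and pot below 0.02 N)).
It also fails if it takes over 128 s, if anything falls off the work surface, if the arm or the gripper's body presses on something with over 40 N, if the wrist force passes 120 N, or if a joint passes its speed limit or range.

## Working session

There is one attempt and no reset: what is moved stays moved. The work goes in short steps, Python scripts to look and compute and a shell command to move; the robot and the scene stay as the last step left them, time stands still between calls to the robot, and variables do not carry over. Pictures are saved under pics/ and viewed, and the job is handed in when it is done.

```bash
mkdir -p pics; ls; python3 - <<'E'
from workcell import manip
import cv2,numpy as np
print({k:np.round(v,3).tolist() if not isinstance(v,float) else v for k,v in manip.get_obs().items()}, manip.tcp_to_tips)
for n in("scene","top"):
    c=manip.camera(n); cv2.imwrite(f"pics/{n}0.png",c["pixels"][:,:,::-1]); np.savez(f"{n}0.npz",**c)
    print(n,c["K"].tolist(),c["origin"],c["rotation"])
E
```

```text
pics
{'clock': 0.0, 'joint_pos': [1.228, 0.333, -0.065, 1.461, 0.022, 1.35, -0.089], 'joint_velocities': [0.001, -0.0, 0.001, 0.0, 0.001, 0.0, 0.0], 'tau': [0.0, -62.544, 0.049, -39.159, 0.016, 0.01, 0.0], 'position': [0.196, -0.593, 0.212], 'ee_rot': [0.811, -0.586, -0.001, -0.0], 'ft_force': [0.46, 0.283, 0.965], 'torque': [0.043, 0.029, -0.021], 'grip_width': 1.0020836780471767} 0.017
scene [[521.6592092040381, 0.0, 315.4887987404555], [0.0, 521.6592092040381, 235.38247412192254], [0.0, 0.0, 1.0]] [ 1.08777463 -0.070469    0.96307132] [ 0.73437672  0.62244563 -0.17938446 -0.20266595]
top [[513.7657648051581, 0.0, 310.95872138614055], [0.0, 513.7657648051581, 234.08003008191727], [0.0, 0.0, 1.0]] [0.3660548  0.03288919 1.37157913] [-0.70231072  0.70784456 -0.05528518  0.05156818]
```

View pics/scene0.png

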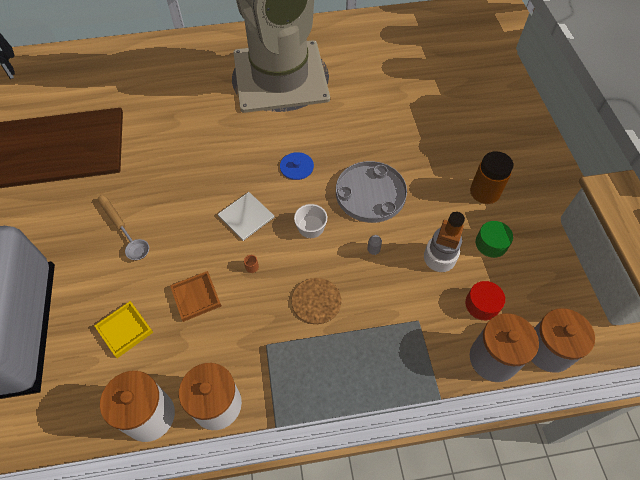

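View pics/top0.png

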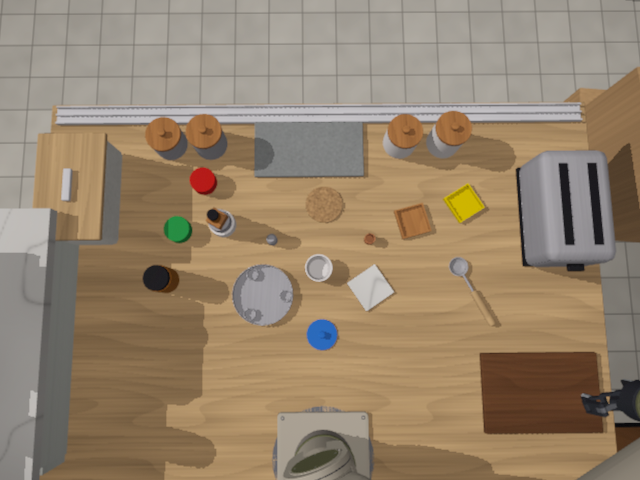

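The scene view shows the stack at about (448,240), with a green (494,239) and a red (486,300) look-alike beside it. The brown tray is at (195,296) and a yellow tray at (122,329). The tile is at (246,216), the spice box at (371,191), the cork mat at (316,300), the ramekin at (311,221) and the big jar at (491,178). I'll enlarge these to confirm and measure.

```bash
cat > h.py <<'E'
import numpy as np,cv2
from scipy.spatial.transform import Rotation as R
from workcell import manip
def load(n,live=True):
    return manip.camera(n) if live else dict(np.load(f"{n}0.npz"))
def cloud(c):
    K=c["K"];z=c["range_z"];v,u=np.mgrid[0:480,0:640]
    p=np.stack([(u-K[0,2])/K[0,0]*z,(v-K[1,2])/K[1,1]*z,z],-1)
    r=np.asarray(c["rotation"]); Rm=R.from_quat(r).as_matrix() if r.shape==(4,) else r
    w=p@Rm.T+c["origin"]; w[z==0]=np.nan
    return w
def onplane(c,u,v,h):
    K=c["K"];d=R.from_quat(c["rotation"]).as_matrix()@np.array([(u-K[0,2])/K[0,0],(v-K[1,2])/K[1,1],1])
    o=np.asarray(c["origin"]);return o+d*(h-o[2])/d[2]
def crop(c,x0,y0,x1,y1,s,f):
    cv2.imwrite(f,cv2.resize(c["pixels"][y0:y1,x0:x1,::-1],None,fx=s,fy=s,interpolation=cv2.INTER_CUBIC))
E
python3 - <<'E'
from h import *
t=load("top",0);s=load("scene",0)
crop(t,190,170,270,230,10,"pics/t_stack.png")
crop(s,410,195,520,275,7,"pics/s_stack.png")
crop(t,380,170,500,260,6,"pics/t_tray.png")
wt=cloud(t);ws=cloud(s)
for n,w,(u,v) in [("table",wt,(300,380)),("cork",wt,(324,205)),("tile",wt,(371,288)),("tray",wt,(412,222)),("yellow",wt,(464,203)),("box",wt,(263,296)),("ramekin",wt,(319,268)),("bigjar",wt,(157,278)),("jartop",wt,(213,215)),("red",wt,(203,180)),("green",wt,(177,229)),
 ("s table",ws,(200,130)),("s cork",ws,(316,300)),("s tile",ws,(246,216)),("s tray",ws,(195,296)),("s box",ws,(371,191)),("s jartop",ws,(457,218))]:
    print(n,np.round(w[v,u],4))
E
```

```text
table [0.1934 0.0563 0.0011]
cork [ 0.6545 -0.0113  0.0024]
tile [ 0.4283 -0.1323  0.0113]
tray [ 0.6049 -0.2481  0.0071]
yellow [ 0.6574 -0.3931  0.0017]
box [ 4.100e-01  1.533e-01 -2.000e-04]
ramekin [0.4831 0.0041 0.0014]
bigjar [0.4529 0.4058 0.1017]
jartop [0.5996 0.261  0.1553]
red [0.7162 0.3108 0.0421]
green [0.586  0.3776 0.0346]
s table [ 0.1544 -0.2196 -0.0019]
s cork [ 0.659  -0.0104  0.0062]
s tile [ 0.4364 -0.1298  0.009 ]
s tray [ 0.6083 -0.2498  0.0028]
s box [0.4127 0.1563 0.0038]
s jartop [0.6042 0.2649 0.1518]
```

View pics/t_stack.png

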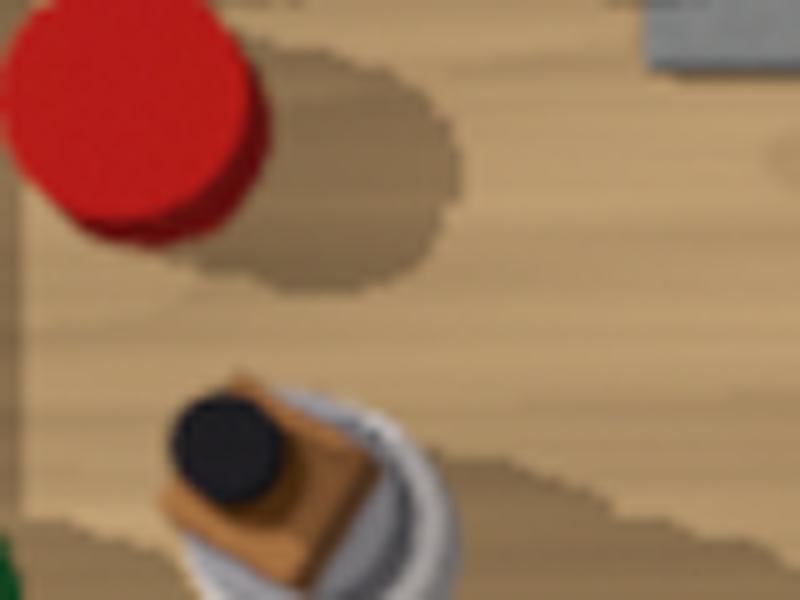

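View pics/s_stack.png

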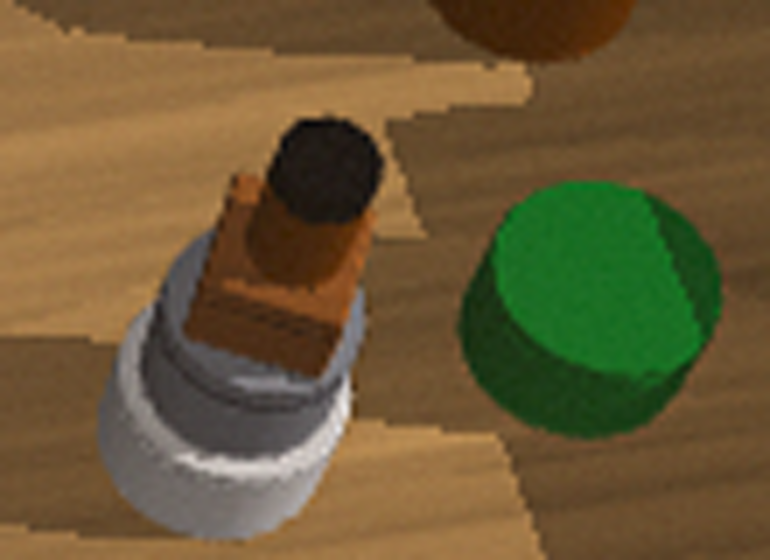

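View pics/t_tray.png

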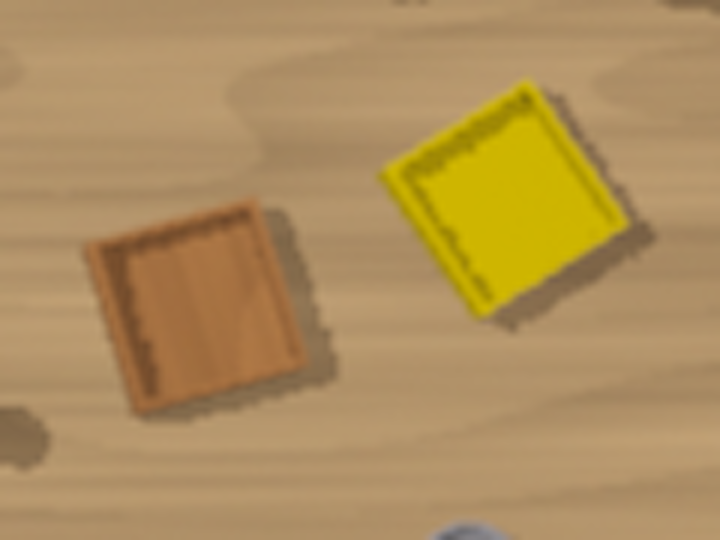

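The crops confirm the white pot under the stack (stack top at top-view px (212,214), scene px (456,219)). The brown tray is at top px (412,222), next to the yellow one. Next I'll measure the other places in both views.

```bash
python3 - <<'E'
from h import *
t=load("top",0);s=load("scene",0)
a=lambda c,x0,y0,x1,y1:cv2.resize(c["pixels"][y0:y1,x0:x1,::-1],(400,300),interpolation=cv2.INTER_CUBIC)
# each crop 80x60 (x5)  
im=np.vstack([np.hstack([a(t,335,260,415,320),a(t,285,175,365,235)]),np.hstack([a(t,223,266,303,326),a(s,330,160,410,220)])])
cv2.imwrite("pics/places1.png",im)
im=np.vstack([np.hstack([a(s,205,185,285,245),a(s,277,270,357,330)]),np.hstack([a(s,155,265,235,325),a(t,372,192,452,252)])])
cv2.imwrite("pics/places2.png",im)
E
```

```text
(no output)
```

View pics/places1.png

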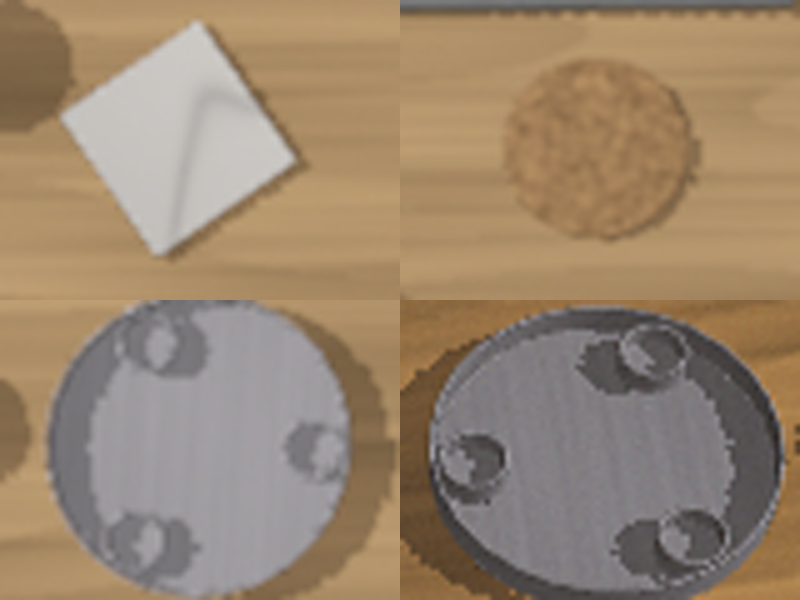

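View pics/places2.png

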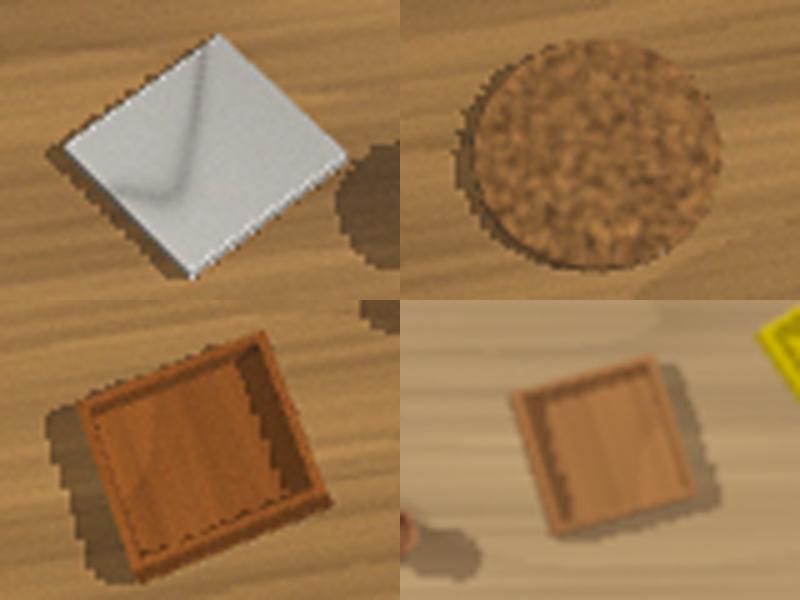

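```bash
python3 - <<'E'
from h import *
t=load("top",0);s=load("scene",0)
def q(c,base,off,sc,pts,h):
    P=np.array([onplane(c,base[0]+(x-off[0]+.5)/sc-.5,base[1]+(y-off[1]+.5)/sc-.5,h)[:2] for x,y in pts]);return P
def rep(n,P):
    d=np.linalg.norm(P-np.roll(P,-1,0),axis=1); e=P[1]-P[0]
    print(n,"c",np.round(P.mean(0),4),"sides",np.round(d,4),"yaw%90",np.round(np.degrees(np.arctan2(e[1],e[0]))%90,1))
rep("tile t",q(t,(335,260),(0,0),5,[(200,20),(60,117),(160,257),(300,160)],.008))
rep("tile s",q(s,(205,185),(0,0),5,[(220,33),(65,148),(192,272),(347,155)],.008))
rep("cork t",q(t,(285,175),(400,0),5,[(503,148),(597,238),(690,148),(597,57)],.006))
rep("cork s",q(s,(277,270),(400,0),5,[(473,153),(596,268),(720,153),(596,38)],.006))
rep("box t",q(t,(223,266),(0,300),5,[(47,447),(198,597),(350,447),(198,297)],.018))
rep("box cups t",q(t,(223,266),(0,300),5,[(152,342),(322,452),(137,543)],.016))
rep("box cups s",q(s,(330,160),(400,300),5,[(653,353),(476,462),(693,540)],.016))
rep("tray t",q(t,(372,192),(400,300),5,[(655,356),(513,394),(555,535),(692,492)],.014))
rep("tray s",q(s,(155,265),(0,300),5,[(263,332),(80,405),(140,570),(328,492)],.014))
rep("cap t",q(t,(190,170),(0,0),10,[(170,447),(228,506),(287,447),(228,390)],.154))
rep("cap s",q(s,(410,195),(0,0),7,[(270,170),(327,225),(384,165),(327,115)],.154))
rep("salt t",q(t,(190,170),(0,0),10,[(242,375),(380,462),(300,585),(165,500)],.110))
print("salt s", q(s,(410,195),(0,0),7,[(240,173),(185,330),(333,350)],.110), )
rep("ramekin",q(t,(0,0),(0,0),1,[(305,268),(319,282),(333,268),(319,254)],.038))
w=cloud(t);px=t["pixels"].astype(int)
m=(w[...,2]>.13)&(abs(w[...,0]-.6)<.06)&(abs(w[...,1]-.26)<.06); print("cap cloud",m.sum(),np.nanmean(w[m],0))
ws=cloud(s);m=(ws[...,2]>.148)&(abs(ws[...,0]-.6)<.06)&(abs(ws[...,1]-.26)<.06); print("cap cloud s",m.sum(),np.nanmean(ws[m],0),np.nanmax(ws[m],0))
E
```

```text
tile t c [ 0.4305 -0.1317] sides [0.0911 0.0897 0.0904 0.0903] yaw%90 34.0
tile s c [ 0.4321 -0.13  ] sides [0.0894 0.0884 0.0874 0.09  ] yaw%90 34.8
cork t c [ 0.6562 -0.0111] sides [0.071  0.0709 0.0714 0.0721] yaw%90 45.3
cork s c [ 0.6587 -0.0107] sides [0.0695 0.0694 0.0715 0.0709] yaw%90 35.8
box t c [0.4124 0.1537] sides [0.1113 0.1101 0.1127 0.1107] yaw%90 45.5
box cups t c [0.413 0.151] sides [0.1069 0.107  0.1049] yaw%90 56.9
box cups s c [0.4176 0.1543] sides [0.1032 0.1033 0.1048] yaw%90 27.1
tray t c [ 0.6081 -0.2478] sides [0.0801 0.0794 0.0777 0.0764] yaw%90 14.7
tray s c [ 0.61   -0.2472] sides [0.0778 0.0789 0.0775 0.0789] yaw%90 15.7
cap t c [0.6016 0.2628] sides [0.0204 0.02   0.0202 0.0195] yaw%90 44.4
cap s c [0.6067 0.2622] sides [0.0214 0.0256 0.0205 0.0246] yaw%90 26.8
salt t c [0.6017 0.2601] sides [0.0414 0.0365 0.0404 0.0367] yaw%90 57.3
salt s [[0.57788881 0.25609456]
 [0.62442651 0.22689149]
 [0.63715856 0.26440059]]
ramekin c [0.48   0.0048] sides [0.0513 0.0515 0.0516 0.0517] yaw%90 44.5
cap cloud 129 [0.60001273 0.26375955 0.15041506]
cap cloud s 167 [0.60491795 0.26354305 0.15259745] [0.61782397 0.2784793  0.15736573]
```

Everything agrees between the two views to about 2–4 mm:

| Item | x, y (m) |
|---|---|
| stack | (.603, .262) |
| tray | (.609, -.2475) |
| tile | (.431, -.131) |
| box | (.4135, .153) |
| mat | (.6575, -.011) |

The salt cellar's faces are at 57° and -33°, so I'll set the jaws at -33° and move.

```bash
python3 -m pendant '[[[2,2,3],[0,0,4.8],0],[[4.4,4.3,2],[0,0,4.8],0],[[4.4,4.3,2],[0,0,4.8],0],[[4.4,4.3,0],[0,0,4.8],0],[[4.4,4.3,0],[0,0,4.8],0],[[4.4,4.3,0],[0,0,4.8],0],[[4.4,4.3,0],[0,0,4.8],0],[[4.4,4.3,0],[0,0,4.8],0],[[4,4,0],[0,0,0],0],[[0,5,0],[0,0,0],0]]' 30
```

```text
clock: 1.35
position: [0.5658, -0.1732, 0.279]
ee_rot: [0.96, -0.28, -0.004, -0.0]
ft_force: [-0.0, -0.0, -0.2]
grip_width: 0.998
```

```bash
python3 -m pendant '[[[0.4,5,0],[0,0,0],0],[[0.4,5,0],[0,0,0],0],[[0.4,5,0],[0,0,0],0],[[0.4,5,0],[0,0,0],0],[[0.5,5,0],[0,0,0],0],[[0.5,5,0],[0,0,0],0],[[0.5,5,0],[0,0,0],0],[[0.5,4,-1],[0,0,0],0],[[0.2,3,-2],[0,0,0],0],[[0,1.5,0],[0,0,0],0],[[0,0,0],[0,0,0],0]]'; python3 - <<'E'
from h import *
o=manip.get_obs();r=R.from_quat(o["ee_rot"]).as_matrix();print(np.round(o["position"],4),np.round(r,3).tolist(), (np.array([.6035,.262])-o["position"][:2])*100)
s=load("scene");t=load("top")
crop(s,380,120,540,240,5,"pics/s1.png");crop(t,160,160,260,235,8,"pics/t1.png")
E
```

```text
clock: 2.72
position: [0.601, 0.2792, 0.2445]
ee_rot: [0.96, -0.278, -0.008, 0.001]
ft_force: [0.8, 0.0, 0.4]
grip_width: 1.002
[0.601  0.2792 0.2445] [[0.845, -0.535, -0.015], [-0.535, -0.845, 0.003], [-0.014, 0.006, -1.0]] [ 0.24795126 -1.71921943]
```

View pics/s1.png

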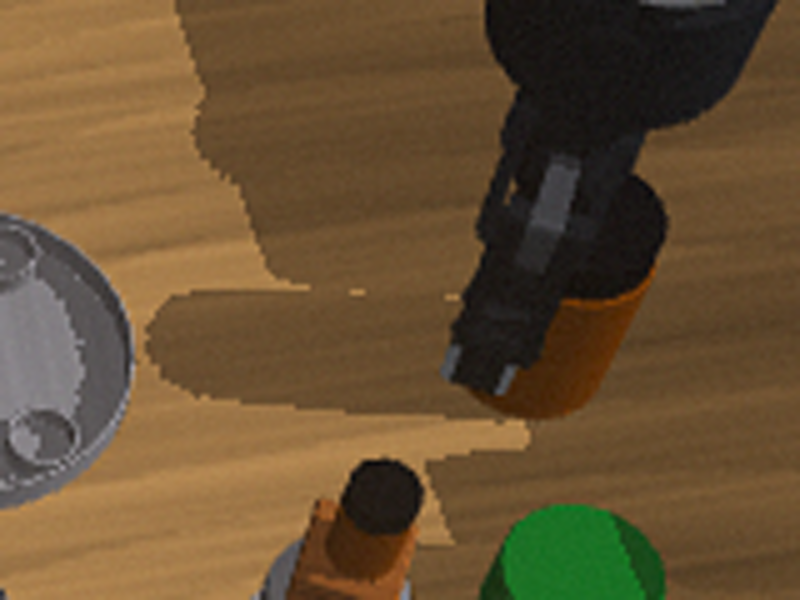

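The scene picture shows the near finger's tip at about crop (480,370), behind and above the jar's cap at (383,495). The tool is about 17 mm too far left and tilted 0.9°. I'll correct both and descend partway.

```bash
python3 -m pendant '[[[0.2,-1.7,0],[-0.2,-0.9,0],0],[[0,0,-2],[0,0,0],0],[[0,0,-2],[0,0,0],0],[[0,0,-1],[0,0,0],0],[[0,0,0],[0,0,0],0]]'; python3 - <<'E'
from h import *
o=manip.get_obs();r=R.from_quat(o["ee_rot"]).as_matrix();print(np.round(o["position"],4),np.round(r[:,2],3), (np.array([.6035,.262,.149])-o["position"])*100)
s=load("scene");t=load("top")
a=lambda c,x0,y0,x1,y1:cv2.resize(c["pixels"][y0:y1,x0:x1,::-1],(400,300),interpolation=cv2.INTER_CUBIC)
cv2.imwrite("pics/p2.png",np.hstack([a(s,420,170,500,230),a(t,170,180,250,240)]))
E
```

```text
clock: 3.45
position: [0.608, 0.2486, 0.1974]
ee_rot: [0.959, -0.285, 0.006, 0.001]
ft_force: [0.3, 0.1, -0.2]
grip_width: 1.0
[0.608  0.2486 0.1974] [ 0.011 -0.005 -1.   ] [-0.44608325  1.3445601  -4.83797216]
```

View pics/p2.png

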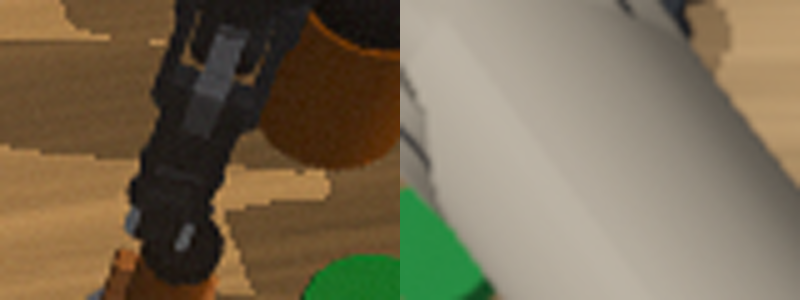

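```bash
python3 -m pendant '[[[0,0,0],[0,0,0],0]]'; python3 -m pendant '[[[-0.4,1.3,0],[0.3,0.6,0],0]]';python3 -m pendant '[[[0,0,0],[0,0,0],0]]';python3 -m pendant '[[[0,0,0],[0,0,0],0]]'
```

```text
clock: 3.68
position: [0.6085, 0.2495, 0.1991]
ee_rot: [0.959, -0.285, 0.007, 0.0]
ft_force: [-0.1, 0.2, 0.6]
grip_width: 1.001
clock: 3.8
position: [0.6049, 0.2622, 0.1997]
ee_rot: [0.958, -0.286, 0.001, -0.001]
ft_force: [0.4, -0.2, -0.3]
grip_width: 1.0
clock: 3.92
position: [0.6042, 0.2643, 0.2]
ee_rot: [0.959, -0.284, 0.001, -0.002]
ft_force: [0.7, -0.1, 0.2]
grip_width: 0.999
clock: 4.05
position: [0.6042, 0.2645, 0.2]
ee_rot: [0.959, -0.284, 0.001, -0.002]
ft_force: [0.4, 0.1, -0.0]
grip_width: 0.998
```

```bash
python3 -m pendant '[[[0,-0.2,-1],[0,0,0],0],[[0,0,-1],[0,0,0],0],[[0,0,-1],[0,0,0],0],[[0,0,-1],[0,0,0],0],[[0,0,-0.8],[0,0,0],0],[[0,0,0],[0,0,0],0],[[0,0,0],[0,0,0],0]]';python3 - <<'E'
from h import *
s=load("scene");crop(s,400,150,520,240,6,"pics/p3.png")
E
```

```text
clock: 4.92
position: [0.6038, 0.2617, 0.1474]
ee_rot: [0.959, -0.284, 0.0, -0.001]
ft_force: [0.6, 0.3, -0.1]
grip_width: 1.001
```

View pics/p3.png

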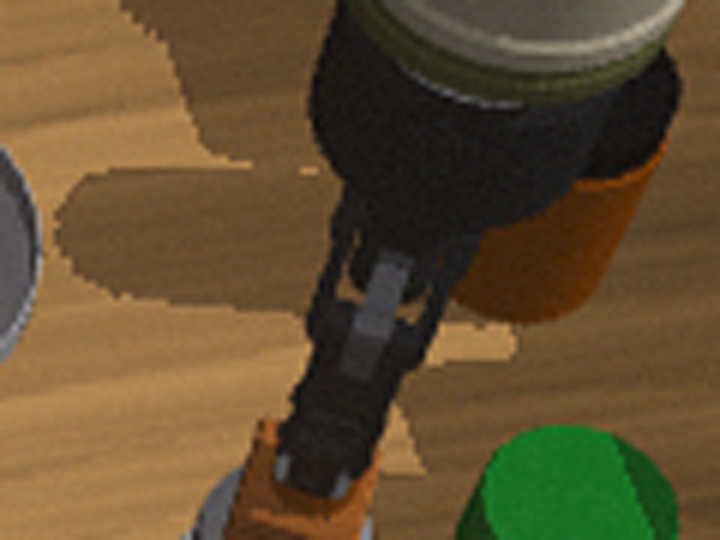

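The near finger's tip, at crop (315,490), is in front of the jar and still above the salt cellar's top. I'll close gently.

```bash
python3 -m pendant '[[[0,0,0],[0,0,0],60],[[0,0,0],[0,0,0],120],[[0,0,0],[0,0,0],140],[[0,0,0],[0,0,0],155],[[0,0,0],[0,0,0],165],[[0,0,0],[0,0,0],175],[[0,0,0],[0,0,0],185],[[0,0,0],[0,0,0],200],[[0,0,0],[0,0,0],220],[[0,0,0],[0,0,0],220]]' 25;python3 - <<'E'
from h import *
s=load("scene");crop(s,400,150,520,240,6,"pics/p4.png")
E
```

```text
clock: 6.22
position: [0.6042, 0.2619, 0.1483]
ee_rot: [0.959, -0.284, 0.001, -0.001]
ft_force: [-0.1, 0.9, -1.0]
grip_width: 0.139
```

View pics/p4.png

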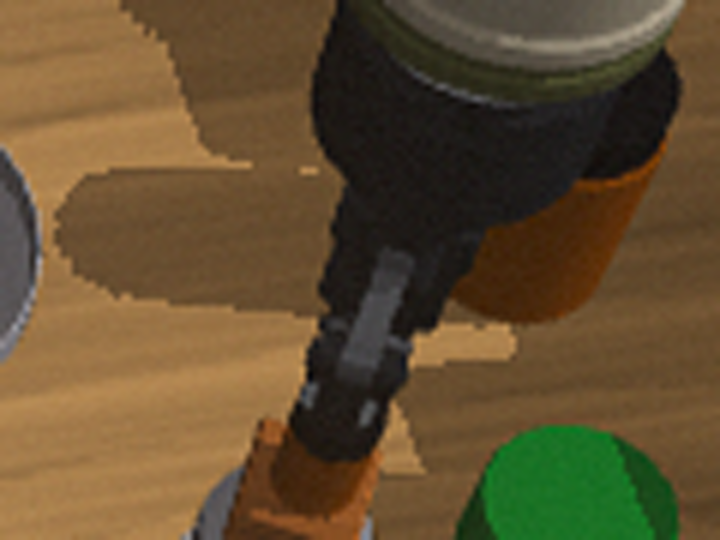

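The opening is 0.139, but a 28 mm jar should stop the fingers near 0.33, so they hold nothing. I'll check the geometry from the depth data.

```bash
cat >> h.py <<'E'
def proj(c,p):
    K=c["K"];q=R.from_quat(c["rotation"]).as_matrix().T@(np.asarray(p)-c["origin"]);return K[0,0]*q[0]/q[2]+K[0,2],K[1,1]*q[1]/q[2]+K[1,2]
E
python3 - <<'E'
from h import *
s=load("scene");o=manip.get_obs();p=o["position"];z=R.from_quat(o["ee_rot"]).as_matrix()[:,2]
for d in (-.05,0,.017): u,v=proj(s,p+z*d);print(d,((u-400)*6,(v-150)*6))
w=cloud(s)
for x,y in [(308,395),(370,412),(340,380),(340,400),(340,420),(340,440),(340,455),(320,480),(260,470),(370,330),(390,260),(320,350),(400,340)]:
    print((x,y),np.round(w[150+y//6,400+x//6],3))
crop(s,425,190,485,235,12,"pics/p5.png")
E
```

```text
-0.05 (np.float64(366.44253710286216), np.float64(322.80137917298947))
0 (np.float64(330.2680185404274), np.float64(415.4979430535488))
0.017 (np.float64(318.68258632924585), np.float64(445.18540814570133))
(308, 395) [0.608 0.248 0.171]
(370, 412) [0.618 0.263 0.174]
(340, 380) [0.651 0.227 0.247]
(340, 400) [0.619 0.251 0.185]
(340, 420) [0.609 0.261 0.154]
(340, 440) [0.617 0.258 0.156]
(340, 455) [0.618 0.259 0.151]
(320, 480) [0.616 0.258 0.131]
(260, 470) [0.599 0.247 0.114]
(370, 330) [0.649 0.232 0.265]
(390, 260) [0.635 0.24  0.278]
(320, 350) [0.65  0.219 0.262]
(400, 340) [0.645 0.244 0.254]
```

View pics/p5.png

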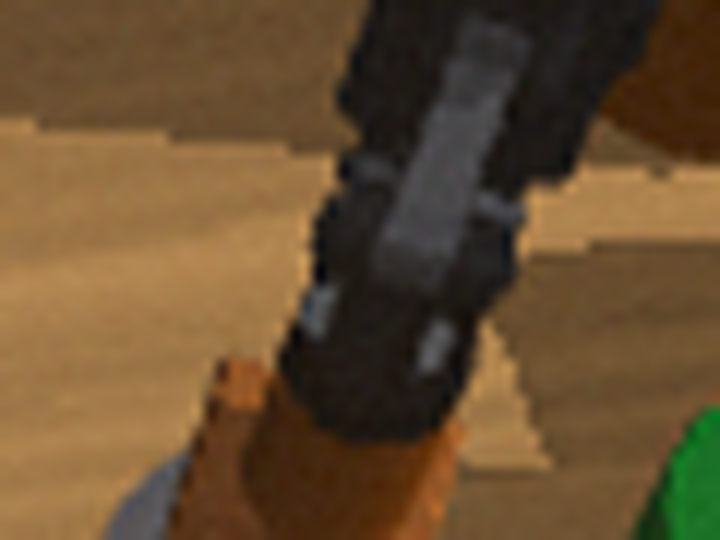

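```bash
python3 - <<'E'
from h import *
s=load("scene");o=manip.get_obs();p=o["position"];print(p)
for d,zs in((.055,(.13,.145,.16,.175)),(.006,(.13,.145,.16,.175)),(.02,(.13,.145,.16,.175))):
  for z in zs:
    u,v=proj(s,[.604+.84*d,.262-.54*d,z]);print(d,z,"p3/p4 crop",round((u-400)*6),round((v-150)*6))
w=cloud(s);sub=w[185:232,440:475]
px=s["pixels"][185:232,440:475].astype(int)
for v in range(196,230,2):
    print(v,[f"{w[v,u,0]:.3f},{w[v,u,1]:.3f},{w[v,u,2]:.3f}" for u in (451,454,457,460)])
E
python3 -m pendant '[[[0,0,0],[0,0,0],235],[[0,0,0],[0,0,0],235]]'
```

```text
[0.60421545 0.26188549 0.14833788]
0.055 0.13 p3/p4 crop 269 586
0.055 0.145 p3/p4 crop 279 561
0.055 0.16 p3/p4 crop 289 535
0.055 0.175 p3/p4 crop 299 509
0.006 0.13 p3/p4 crop 313 462
0.006 0.145 p3/p4 crop 323 436
0.006 0.16 p3/p4 crop 333 409
0.006 0.175 p3/p4 crop 344 382
0.02 0.13 p3/p4 crop 300 496
0.02 0.145 p3/p4 crop 310 471
0.02 0.16 p3/p4 crop 321 445
0.02 0.175 p3/p4 crop 332 418
196 ['0.455,0.332,0.001', '0.612,0.238,0.238', '0.611,0.243,0.236', '0.636,0.233,0.272']
198 ['0.462,0.329,0.003', '0.612,0.238,0.233', '0.616,0.242,0.237', '0.616,0.247,0.236']
200 ['0.463,0.330,-0.003', '0.612,0.240,0.227', '0.616,0.243,0.231', '0.640,0.232,0.268']
202 ['0.469,0.328,-0.001', '0.471,0.334,-0.001', '0.617,0.244,0.227', '0.643,0.232,0.266']
204 ['0.475,0.326,-0.001', '0.637,0.227,0.252', '0.640,0.230,0.257', '0.647,0.230,0.267']
206 ['0.478,0.326,-0.004', '0.647,0.221,0.262', '0.647,0.226,0.262', '0.649,0.230,0.264']
208 ['0.646,0.218,0.257', '0.650,0.220,0.262', '0.651,0.225,0.262', '0.651,0.230,0.261']
210 ['0.627,0.232,0.219', '0.653,0.220,0.261', '0.654,0.225,0.260', '0.655,
[... 247 characters left out ...]
.252,0.185', '0.623,0.256,0.189']
218 ['0.605,0.252,0.156', '0.619,0.249,0.178', '0.620,0.254,0.179', '0.618,0.261,0.174']
220 ['0.608,0.252,0.154', '0.608,0.258,0.152', '0.621,0.255,0.173', '0.620,0.262,0.169']
222 ['0.610,0.252,0.150', '0.613,0.256,0.154', '0.613,0.262,0.153', '0.614,0.267,0.153']
224 ['0.611,0.253,0.145', '0.615,0.256,0.151', '0.616,0.262,0.150', '0.617,0.267,0.150']
226 ['0.610,0.255,0.136', '0.614,0.258,0.141', '0.617,0.262,0.145', '0.616,0.269,0.141']
228 ['0.613,0.254,0.134', '0.616,0.259,0.137', '0.617,0.264,0.138', '0.615,0.272,0.133']
clock: 6.62
position: [0.6042, 0.2619, 0.1483]
ee_rot: [0.959, -0.284, 0.001, -0.001]
ft_force: [-0.6, -0.3, -0.3]
grip_width: 0.079
```

The fingers have shut above the cap. The depth data puts the tips at about z 0.17 with TCP z reading 0.148. The tips are therefore about 20 mm behind the reported TCP rather than 17 mm ahead, and laterally they agree. I'll open, then check this offset with an independent look before going lower.

```bash
python3 -m pendant '[[[0,0,1],[0,0,0],150],[[0,0,1],[0,0,0],60],[[0,0,1],[0,0,0],0],[[0,0,1.5],[0,0,0],0],[[0,0,1.5],[0,0,0],0],[[0,0,0],[0,0,0],0],[[0,0,0],[0,0,0],0]]'; python3 - <<'E'
from h import *
s=load("scene");o=manip.get_obs();p=o["position"];print(p, o["joint_pos"])
crop(s,420,150,500,210,10,"pics/p6.png")
w=cloud(s);ax=R.from_quat(o["ee_rot"]).as_matrix()[:,0]
q=w.reshape(-1,3);rel=q-p;d=rel[:,:2]@ax[:2];l=rel[:,:2]@np.array([-ax[1],ax[0]])
m=(abs(l)<.012)&(d>.03)&(d<.07)&(q[:,2]>.16);h=np.sort(q[m,2]-p[2]);print(m.sum(),h[:12])
E
```

```text
clock: 7.5
position: [0.6046, 0.2622, 0.2142]
ee_rot: [0.959, -0.284, 0.002, -0.002]
ft_force: [-0.6, 0.4, -0.4]
grip_width: 1.002
[0.60463587 0.26228922 0.2142568 ] [-0.01533167  0.48131892 -0.66054054  1.33668265  0.29159444  1.41458928
 -1.24016013]
4074 [0.03218098 0.03272837 0.0337921  0.03406174 0.03491396 0.03528023
 0.03752646 0.03776434 0.03794974 0.03837439 0.03845683 0.03855922]
```

View pics/p6.png

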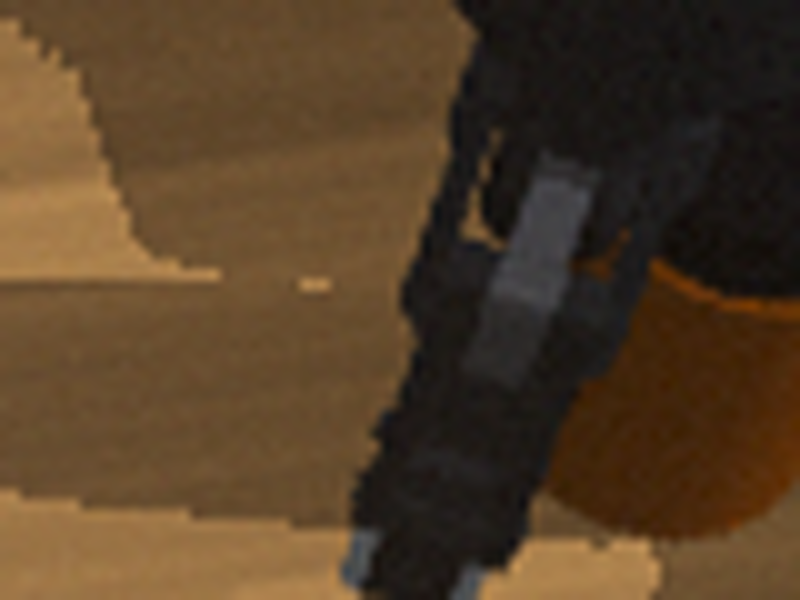

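With the fingers open, the tips are 32–35 mm above the reported TCP, which fits about +20 mm when shut. I'll use tip_z ≈ TCP_z + 0.020 (shut), and verify it at the grasp.

```bash
python3 -m pendant '[[[0,0,-2],[0,0,0],0],[[0,0,-2],[0,0,0],0],[[0,0,-2],[0,0,0],0],[[0,0,-1],[0,0,0],0],[[0,0,-1],[0,0,0],0],[[0,0,-0.8],[0,0,0],0],[[0,0,-0.5],[0,0,0],0],[[0,0,0],[0,0,0],0],[[0,0,0],[0,0,0],0]]';python3 - <<'E'
from h import *
s=load("scene");crop(s,410,180,490,240,10,"pics/p7.png")
E
```

```text
clock: 8.68
position: [0.6028, 0.2613, 0.1114]
ee_rot: [0.959, -0.284, -0.0, -0.001]
ft_force: [-0.4, 0.1, 0.0]
grip_width: 0.998
```

View pics/p7.png

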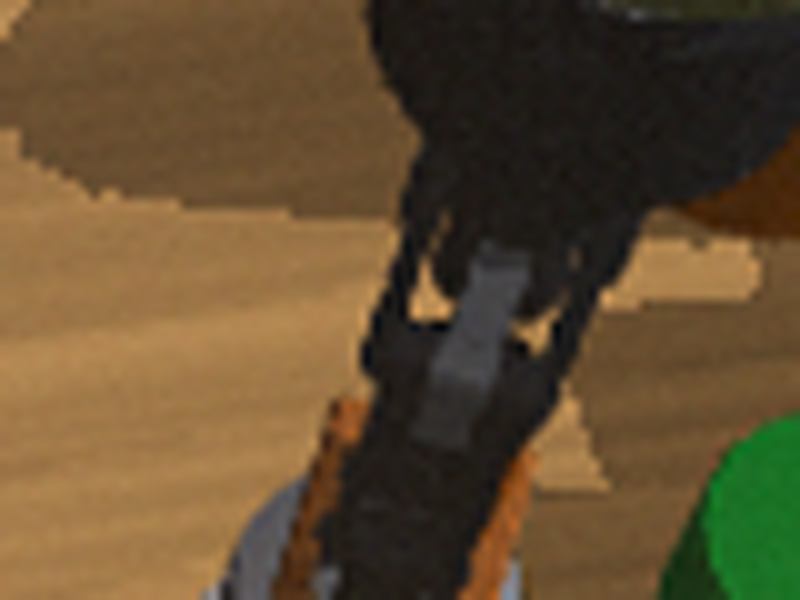

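```bash
python3 -m pendant '[[[0,0,0],[0,0,0],100],[[0,0,0],[0,0,0],130],[[0,0,0],[0,0,0],145],[[0,0,0],[0,0,0],155],[[0,0,0],[0,0,0],165],[[0,0,0],[0,0,0],175],[[0,0,0],[0,0,0],185],[[0,0,0],[0,0,0],200],[[0,0,0],[0,0,0],220],[[0,0,0],[0,0,0],220]]' 25;python3 - <<'E'
from h import *
s=load("scene");crop(s,410,180,490,240,10,"pics/p8.png")
E
```

```text
clock: 9.98
position: [0.6031, 0.2616, 0.1123]
ee_rot: [0.959, -0.284, 0.0, -0.001]
ft_force: [0.4, -0.7, 0.8]
grip_width: 0.316
```

View pics/p8.png

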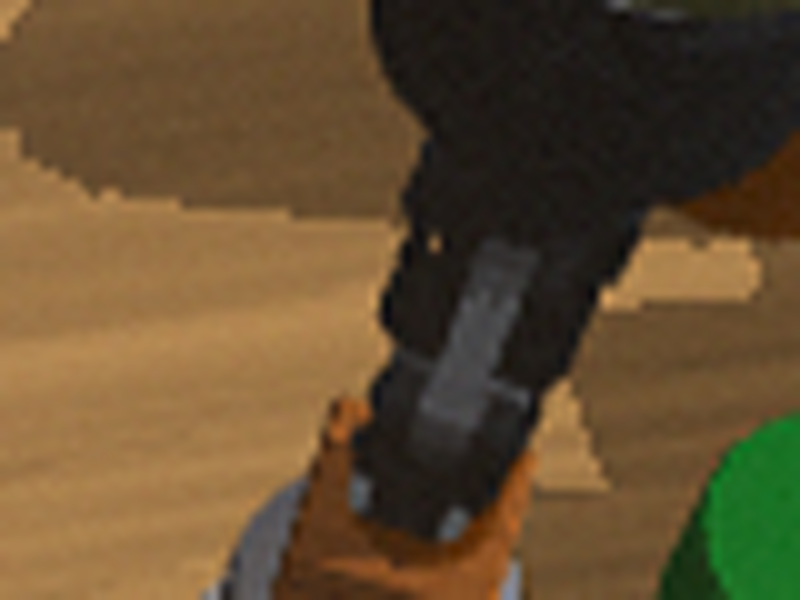

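The opening of 0.316 (27 mm) means the jar is held, and its foot shows below the tips at crop (410,548). Lift and carry towards the tray.

```bash
python3 -m pendant '[[[0,0,0.5],[0,0,0],220],[[0,0,1.5],[0,0,0],220],[[0,0,2.5],[0,0,0],220],[[0,0,2.5],[0,0,0],220],[[0,0,0],[0,0,0],220]]' 30;python3 - <<'E'
from h import *
s=load("scene");crop(s,410,150,530,240,6,"pics/p9.png")
E
```

```text
clock: 10.65
position: [0.6032, 0.2617, 0.1874]
ee_rot: [0.959, -0.284, 0.001, -0.002]
ft_force: [1.2, 0.4, -1.0]
grip_width: 0.314
```

View pics/p9.png

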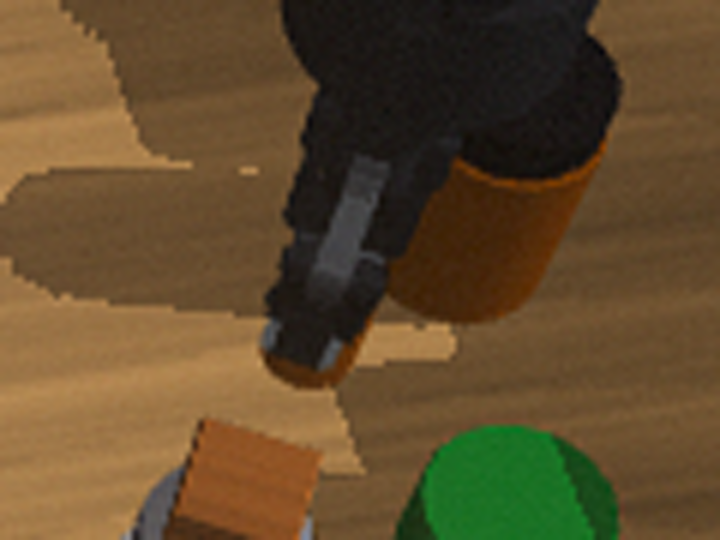

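The jar is lifted cleanly and the salt cellar stays in place. Carry it to the tray.

```bash
python3 -m pendant '[[[0,-2,1],[0,0,0],220],[[0,-4,1],[0,0,0],220],[[0,-5,0],[0,0,0],220],[[0,-5,0],[0,0,0],220],[[0,-5,0],[0,0,0],220],[[0,-5,0],[0,0,0],220],[[0,-5,0],[0,0,0],220],[[0.2,-5,0],[0,0,0],220],[[0.2,-4,0],[0,0,0],220],[[0,-3,0],[0,0,0],220],[[0,-1.5,0],[0,0,0],220],[[0,0,0],[0,0,0],220]]' 30
```

```text
clock: 12.2
position: [0.5957, -0.2152, 0.2042]
ee_rot: [0.957, -0.29, -0.004, 0.003]
ft_force: [0.2, 0.7, -0.3]
grip_width: 0.319
```

```bash
python3 -m pendant '[[[0.6,-1.6,-2],[0,0,0],220],[[0.6,-1.5,-3],[0,0,0],220],[[0.1,-0.1,-3],[0,0,0],220],[[0,0,-3],[0,0,0],220],[[0,0,-2],[0,0,0],220],[[0,0,0],[0,0,0],220],[[0,0,0],[0,0,0],220]]' 30;python3 - <<'E'
from h import *
o=manip.get_obs();print(R.from_quat(o["ee_rot"]).as_matrix()[:,2], (np.array([.609,-.2475,.0063])-o["position"])*100)
s=load("scene");crop(s,155,245,255,320,8,"pics/p10.png")
E
```

```text
clock: 13.08
position: [0.61, -0.2436, 0.0648]
ee_rot: [0.958, -0.286, -0.005, 0.002]
ft_force: [0.2, 0.2, -0.7]
grip_width: 0.316
[-1.11306610e-02 -3.40437716e-04 -9.99937994e-01] [-0.09837559 -0.38558281 -5.84938513]
```

View pics/p10.png

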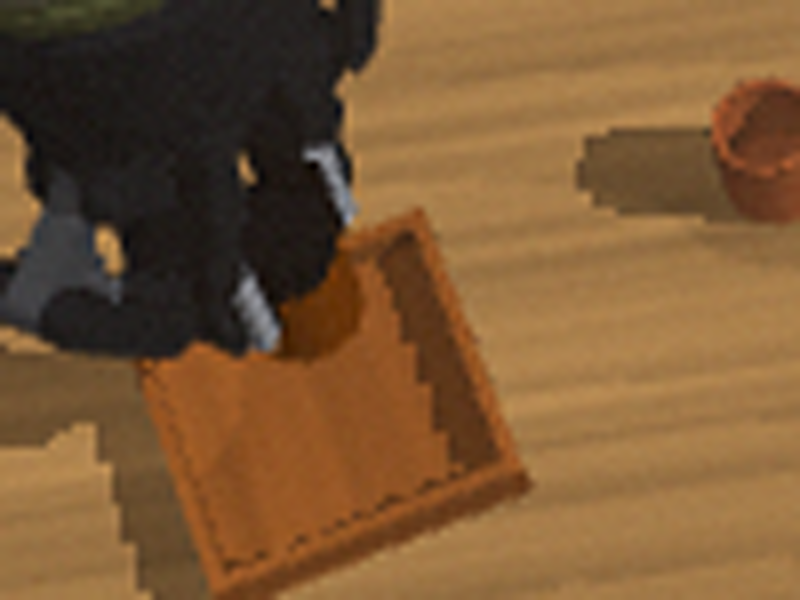

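The jar hangs over the tray, with its foot at about crop (325,330). I'll correct y by -4 mm and tilt by -0.6°, then lower.

```bash
python3 -m pendant '[[[-0.1,-0.4,-1],[0,-0.6,0],220],[[0,0,-1.2],[0,0,0],220],[[0,0,-1.2],[0,0,0],220],[[0,0,-0.8],[0,0,0],220],[[0,0,-0.5],[0,0,0],220],[[0,0,0],[0,0,0],220],[[0,0,0],[0,0,0],220]]' 30;python3 - <<'E'
from h import *
o=manip.get_obs();p=o["position"];print(R.from_quat(o["ee_rot"]).as_matrix()[:,2], (np.array([.609,-.2475,.0063])-p)*100)
s=load("scene");crop(s,155,245,255,320,8,"pics/p11.png")
for dz in(-.0023,.02):
  u,v=proj(s,p+[0,0,dz]);print((u-155)*8,(v-245)*8)
E
```

```text
clock: 14.0
position: [0.6097, -0.2483, 0.0162]
ee_rot: [0.958, -0.286, 0.001, 0.0]
ft_force: [-0.4, -0.5, -0.9]
grip_width: 0.317
[ 0.00249252 -0.00153798 -0.99999571] [-0.07088616  0.08383861 -0.99377033]
316.8321959479015 393.4685271058079
297.8489933062622 354.8786519529558
```

View pics/p11.png

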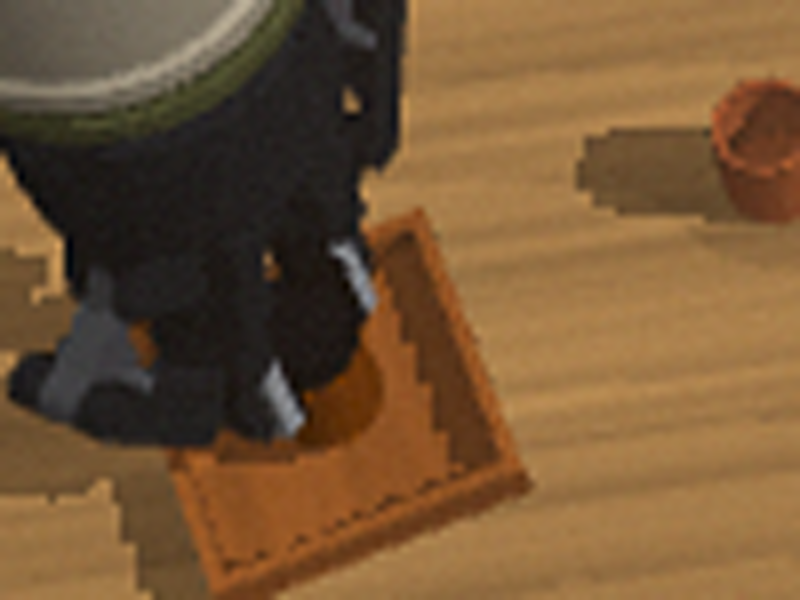

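```bash
python3 -m pendant '[[[0,0,-0.4],[0,0,0],220],[[0,0,-0.2],[0,0,0],220],[[0,0,0],[0,0,0],220],[[0,0,0],[0,0,0],220]]';python3 -m pendant '[[[0,0,-0.15],[0,0,0],220],[[0,0,0],[0,0,0],220]]';python3 -m pendant '[[[0,0,-0.15],[0,0,0],220],[[0,0,0],[0,0,0],220]]'
```

```text
clock: 14.55
position: [0.6101, -0.2485, 0.0104]
ee_rot: [0.958, -0.286, 0.002, 0.0]
ft_force: [0.2, 0.4, -1.2]
grip_width: 0.316
clock: 14.8
position: [0.6101, -0.2485, 0.0089]
ee_rot: [0.958, -0.286, 0.002, 0.0]
ft_force: [-0.3, 0.6, -0.4]
grip_width: 0.312
clock: 15.05
position: [0.6101, -0.2485, 0.0074]
ee_rot: [0.958, -0.286, 0.002, 0.0]
ft_force: [0.4, 0.6, -0.9]
grip_width: 0.317
```

```bash
python3 -m pendant '[[[0,0,-0.15],[0,0,0],220],[[0,0,0],[0,0,0],220]]';python3 -m pendant '[[[0,0,-0.1],[0,0,0],220],[[0,0,0],[0,0,0],220]]'
```

```text
clock: 15.3
position: [0.6105, -0.2487, 0.0064]
ee_rot: [0.958, -0.286, 0.002, 0.001]
ft_force: [-0.2, -0.1, 0.4]
grip_width: 0.319
clock: 15.55
position: [0.6106, -0.2487, 0.0064]
ee_rot: [0.958, -0.286, 0.003, 0.001]
ft_force: [-0.2, 0.6, -1.0]
grip_width: 0.315
```

```bash
python3 -m pendant '[[[0,0,-0.1],[0,0,0],220],[[0,0,0],[0,0,0],220]]'
```

```text
clock: 15.8
position: [0.6108, -0.2488, 0.0064]
ee_rot: [0.958, -0.286, 0.003, 0.001]
ft_force: [-0.6, -0.6, -0.6]
grip_width: 0.318
```

z stopped at 0.0064, as predicted for floor contact (0.0063). Release slowly and rise.

```bash
python3 -m pendant '[[[0,0,0],[0,0,0],165],[[0,0,0],[0,0,0],150],[[0,0,0],[0,0,0],110],[[0,0,0],[0,0,0],60],[[0,0,0],[0,0,0],20],[[0,0,1],[0,0,0],0],[[0,0,2.5],[0,0,0],0],[[0,0,3.5],[0,0,0],0],[[0,0,4],[0,0,0],0],[[-1,3,4],[0,0,0],0],[[-1,4,2],[0,0,0],0],[[0,0,0],[0,0,0],0]]';python3 - <<'E'
from h import *
s=load("scene");t=load("top")
a=lambda c,x0,y0,x1,y1:cv2.resize(c["pixels"][y0:y1,x0:x1,::-1],(400,300),interpolation=cv2.INTER_CUBIC)
cv2.imwrite("pics/p12.png",np.hstack([a(s,155,245,235,305),a(t,372,192,452,252)]))
E
```

```text
clock: 17.3
position: [0.5901, -0.1765, 0.1856]
ee_rot: [0.958, -0.286, 0.004, 0.0]
ft_force: [-0.1, -0.4, 0.1]
grip_width: 0.996
```

View pics/p12.png

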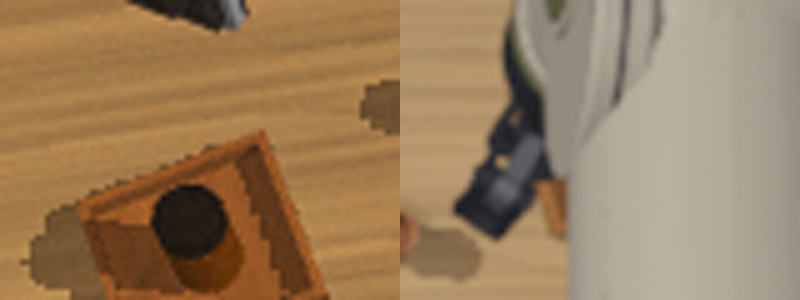

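The jar stands upright in the tray, with its cap at scene px (193,289). I'll check its centring and re-measure the salt cellar.

```bash
python3 - <<'E'
from h import *
s=load("scene");t=load("top")
print("jar",onplane(s,155+190.5/5-.5,245+221.5/5-.5,.048))
a=lambda c,x0,y0,x1,y1:cv2.resize(c["pixels"][y0:y1,x0:x1,::-1],(400,400),interpolation=cv2.INTER_CUBIC)
cv2.imwrite("pics/p13.png",np.hstack([a(s,425,210,465,250),a(t,200,195,240,235)]))
E
```

```text
jar [ 0.6146893  -0.24532659  0.048     ]
```

View pics/p13.png

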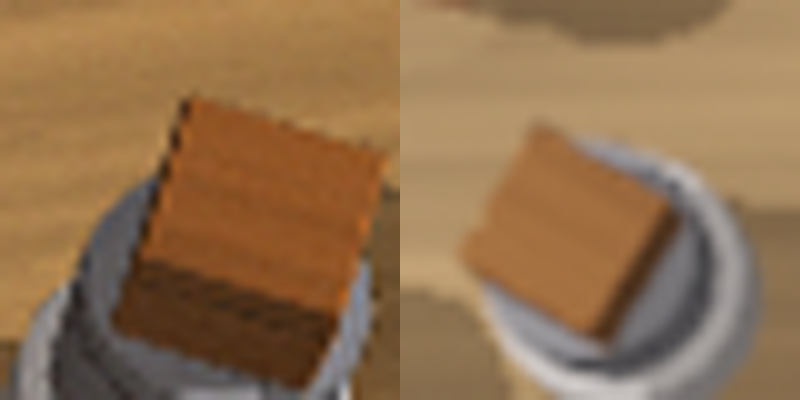

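```bash
python3 - <<'E'
from h import *
s=load("scene",0);t=load("top",0)
def q(c,base,off,sc,pts,h):
    return np.array([onplane(c,base[0]+(x-off[0]+.5)/sc-.5,base[1]+(y-off[1]+.5)/sc-.5,h)[:2] for x,y in pts])
for n,P in(("s",q(s,(425,210),(0,0),10,[(192,97),(385,155),(337,318),(140,258)],.110)),("t",q(t,(200,195),(400,0),10,[(540,122),(678,205),(597,335),(462,250)],.110))):
    e=np.roll(P,-1,0)-P;print(n,P.mean(0),np.linalg.norm(e,axis=1),np.degrees(np.arctan2(e[:,1],e[:,0]))%90)
E
```

```text
s [0.60424244 0.26221167] [0.03799645 0.03929958 0.03810352 0.03941708] [59.70828622 59.17677734 59.88327943 59.02297684]
t [0.60233975 0.26075566] [0.04088198 0.03815074 0.04036135 0.0374383 ] [58.46626867 59.1083936  57.44098564 59.92742909]
```

The jar is about 5 mm from the tray's centre, which is within tolerance. The salt cellar is at (.6033,.2615) with faces at 59°, so the jaws go to -31°.

```bash
python3 -m pendant '[[[0.2,2.5,0],[0,0,1],0],[[0.2,5,0],[0,0,1],0],[[0.2,5,0],[0,0,0],0],[[0.2,5,0],[0,0,0],0],[[0.2,5,0],[0,0,0],0],[[0.2,5,0],[0,0,0],0],[[0.2,5,0],[0,0,0],0],[[0.2,5,0],[0,0,0],0],[[0,3,0],[0,0,0],0],[[0,1.5,0],[0,0,0],0],[[0,0,0],[0,0,0],0],[[0,0,0],[0,0,0],0]]'; python3 - <<'E'
from h import *
o=manip.get_obs();m=R.from_quat(o["ee_rot"]).as_matrix();print(m[:,2],np.degrees(np.arctan2(m[1,0],m[0,0])), (np.array([.6033,.2615,.068])-o["position"])*100)
E
```

```text
clock: 19.0
position: [0.5985, 0.2535, 0.1734]
ee_rot: [0.962, -0.272, -0.005, 0.002]
ft_force: [0.7, -0.7, 0.0]
grip_width: 1.003
[-1.08053959e-02 -3.32838654e-04 -9.99941565e-01] -31.617990789567283 [  0.48107462   0.79632702 -10.53619243]
```

```bash
python3 -m pendant '[[[0.4,0.7,0],[0,-0.6,0],0],[[0,0,0],[0,0,0],0],[[0,0,0],[0,0,0],0]]'; python3 -m pendant '[[[0,0,-2],[0,0,0],0],[[0,0,-2],[0,0,0],0],[[0,0,-1.5],[0,0,0],0],[[0,0,-1.5],[0,0,0],0],[[0,0,-1],[0,0,0],0],[[0,0,-0.8],[0,0,0],0],[[0,0,0],[0,0,0],0],[[0,0,0],[0,0,0],0]]'; python3 - <<'E'
from h import *
o=manip.get_obs();m=R.from_quat(o["ee_rot"]).as_matrix();print(m[:,2],np.degrees(np.arctan2(m[1,0],m[0,0])), (np.array([.6033,.2615,.068])-o["position"])*100)
s=load("scene");crop(s,400,190,500,265,8,"pics/p14.png")
E
```

```text
clock: 19.38
position: [0.604, 0.2577, 0.1736]
ee_rot: [0.962, -0.274, 0.001, 0.001]
ft_force: [-0.2, 0.0, 0.1]
grip_width: 0.997
clock: 20.38
position: [0.6033, 0.2569, 0.078]
ee_rot: [0.962, -0.275, 0.0, 0.001]
ft_force: [-0.3, -0.5, 0.2]
grip_width: 1.0
[-5.64283465e-04 -2.31194649e-03 -9.99997168e-01] -31.877874102501867 [ 6.50021544e-04  4.57454697e-01 -1.00466479e+00]
```

View pics/p14.png

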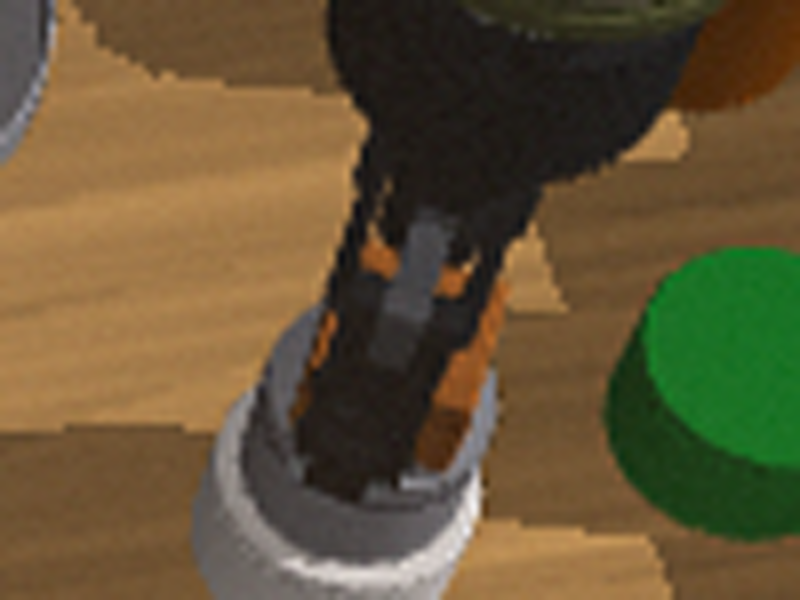

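The near finger is in front of the cellar but about 5 mm too far left in the picture. Shift +y, lower the last centimetre, and close.

```bash
python3 -m pendant '[[[0,0.4,-0.5],[0,0,0],0],[[0,0,-0.3],[0,0,0],0],[[0,0,0],[0,0,0],0],[[0,0,0],[0,0,0],60]]' 25; python3 -m pendant '[[[0,0,0],[0,0,0],90],[[0,0,0],[0,0,0],105],[[0,0,0],[0,0,0],115],[[0,0,0],[0,0,0],125],[[0,0,0],[0,0,0],135],[[0,0,0],[0,0,0],145],[[0,0,0],[0,0,0],160],[[0,0,0],[0,0,0],180],[[0,0,0],[0,0,0],180]]' 25; python3 - <<'E'
from h import *
s=load("scene");crop(s,400,190,500,265,8,"pics/p15.png")
E
```

```text
clock: 20.92
position: [0.6036, 0.2616, 0.0703]
ee_rot: [0.962, -0.275, 0.001, 0.001]
ft_force: [-0.1, -0.3, -0.5]
grip_width: 0.813
clock: 22.05
position: [0.6039, 0.2616, 0.0708]
ee_rot: [0.962, -0.275, 0.001, 0.001]
ft_force: [-0.3, -0.7, 0.5]
grip_width: 0.462
```

View pics/p15.png

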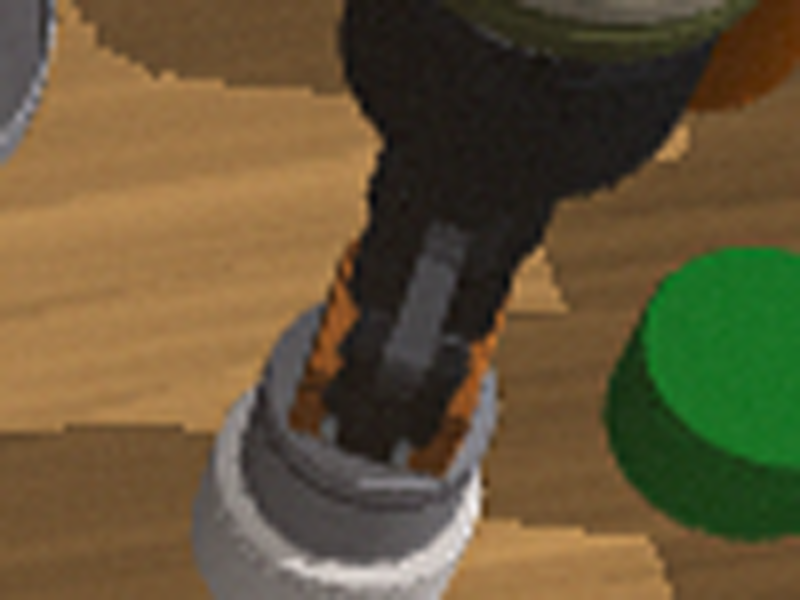

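The opening of 0.462 (39 mm) means the cellar is held, with the finger centred on its face at crop (390,430). Lift and carry to the tile.

```bash
python3 -m pendant '[[[0,0,0.5],[0,0,0],180],[[0,0,1.5],[0,0,0],180],[[0,0,2.5],[0,0,0],180],[[-0.5,-1.5,1.5],[0,0,0],180],[[-1.5,-3.5,0],[0,0,0],180],[[-2,-4.5,0],[0,0,0],180],[[-2,-4.5,0],[0,0,0],180],[[-2,-4.5,0],[0,0,0],180],[[-2,-4.5,0],[0,0,0],180],[[-2,-3.5,0],[0,0,0],180],[[-1,-2,0],[0,0,0],180],[[0,0,0],[0,0,0],180]]' 35;  python3 - <<'E'
from h import *
o=manip.get_obs();m=R.from_quat(o["ee_rot"]).as_matrix();print(m[:,2],np.degrees(np.arctan2(m[1,0],m[0,0])), (np.array([.4313,-.131,.0])-o["position"])*100)
s=load("scene");cv2.imwrite("pics/p16.png",s["pixels"][:,:,::-1])
E
```

```text
clock: 23.6
position: [0.4647, -0.0399, 0.1379]
ee_rot: [0.96, -0.279, 0.003, 0.002]
ft_force: [0.7, 0.4, -0.5]
grip_width: 0.461
[ 0.00464073 -0.00646639 -0.99996832] -32.39725568469815 [ -3.33914098  -9.10617162 -13.79245459]
```

View pics/p16.png

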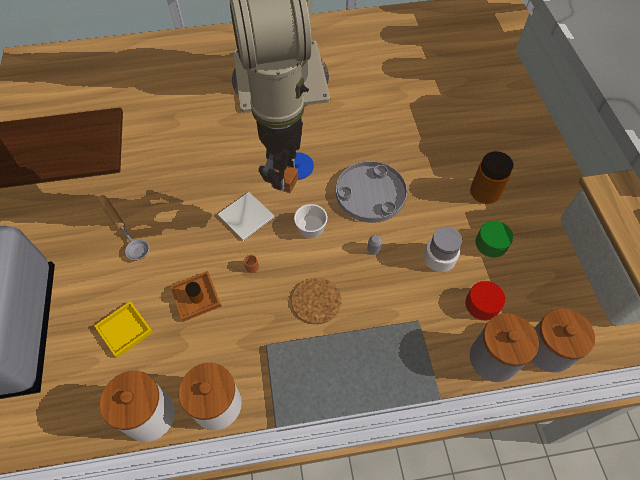

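The cellar is held at (287,178), the spice cup stands on the pot at (446,240), and the jar is in the tray. Continue to the tile.

```bash
python3 -m pendant '[[[-0.8,-2.5,0],[0,0,0],180],[[-1,-2.5,0],[0,0,0],180],[[-0.8,-2,0],[0.3,0.2,0],180],[[0,0,-1],[0,0,0],180],[[0,0,-2],[0,0,0],180],[[0,0,-2],[0,0,0],180],[[0,0,0],[0,0,0],180],[[0,0,0],[0,0,0],180]]' 35;  python3 - <<'E'
from h import *
o=manip.get_obs();m=R.from_quat(o["ee_rot"]).as_matrix();print(m[:,2],np.degrees(np.arctan2(m[1,0],m[0,0])), (np.array([.4313,-.131,-.0012])-o["position"])*100)
E
```

```text
clock: 24.65
position: [0.4419, -0.1014, 0.0874]
ee_rot: [0.962, -0.272, 0.002, -0.001]
ft_force: [0.9, 0.4, -0.8]
grip_width: 0.459
[ 0.00506742  0.00158781 -0.9999859 ] -31.615579618037682 [-1.05580198 -2.96070686 -8.86249049]
```

```bash
python3 -m pendant '[[[-0.5,-1.5,0],[0,0,0],180],[[-0.5,-1.4,0],[0,0.3,0],180],[[0,0,0],[0,0,0],180],[[0,0,0],[0,0,0],180]]' ;  python3 -m pendant '[[[0,0,-2],[0,0,0],180],[[0,0,-2],[0,0,0],180],[[0,0,-1],[0,0,0],180],[[0,0,0],[0,0,0],180],[[0,0,0],[0,0,0],180]]' ;python3 - <<'E'
from h import *
o=manip.get_obs();m=R.from_quat(o["ee_rot"]).as_matrix();print(m[:,2],np.degrees(np.arctan2(m[1,0],m[0,0])), (np.array([.4313,-.131,-.0012])-o["position"])*100)
s=load("scene");crop(s,195,165,295,240,8,"pics/p17.png")
E
```

```text
clock: 25.15
position: [0.4334, -0.13, 0.0896]
ee_rot: [0.962, -0.272, 0.001, -0.001]
ft_force: [0.7, -0.3, -0.9]
grip_width: 0.46
clock: 25.78
position: [0.4353, -0.1284, 0.0399]
ee_rot: [0.963, -0.271, 0.003, -0.001]
ft_force: [-0.7, -0.2, -0.5]
grip_width: 0.46
[ 5.56279291e-03  6.37937638e-04 -9.99984324e-01] -31.398333008804443 [-0.39613528 -0.25507944 -4.10904712]
```

View pics/p17.png

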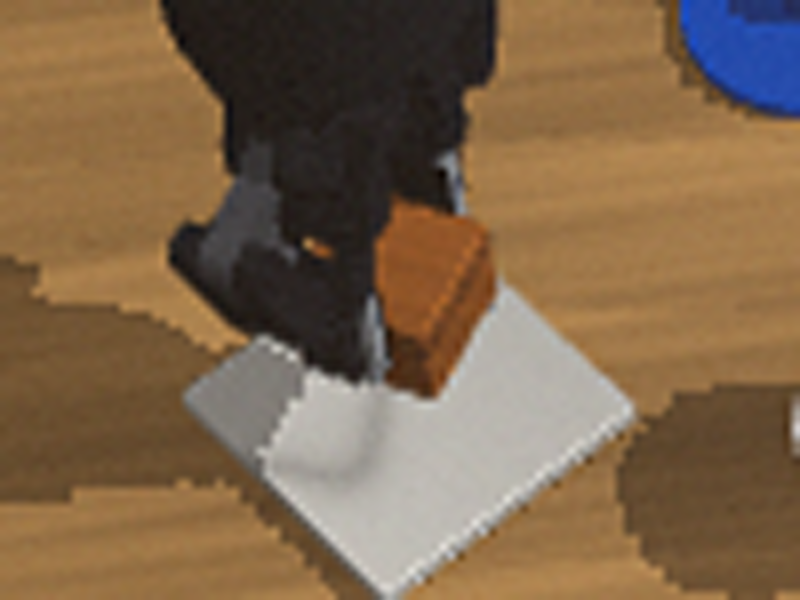

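```bash
python3 -m pendant '[[[-0.4,-0.3,-1],[0,0.3,0],180],[[0,0,-1],[0,0,0],180],[[0,0,-0.8],[0,0,0],180],[[0,0,-0.4],[0,0,0],180],[[0,0,0],[0,0,0],180],[[0,0,0],[0,0,0],180]]' ;  python3 -m pendant '[[[0,0,-0.2],[0,0,0],180],[[0,0,0],[0,0,0],180]]' ; python3 -m pendant '[[[0,0,-0.2],[0,0,0],180],[[0,0,0],[0,0,0],180]]'; python3 -m pendant '[[[0,0,-0.15],[0,0,0],180],[[0,0,0],[0,0,0],180]]'
```

```text
clock: 26.58
position: [0.4312, -0.1319, 0.0061]
ee_rot: [0.963, -0.271, 0.0, -0.0]
ft_force: [-0.2, 0.7, -0.6]
grip_width: 0.461
clock: 26.82
position: [0.4315, -0.132, 0.0043]
ee_rot: [0.963, -0.271, 0.001, -0.0]
ft_force: [0.3, -0.5, -0.6]
grip_width: 0.468
clock: 27.08
position: [0.4317, -0.132, 0.0023]
ee_rot: [0.963, -0.271, 0.001, -0.0]
ft_force: [0.3, -0.3, -0.7]
grip_width: 0.458
clock: 27.32
position: [0.4316, -0.132, 0.0007]
ee_rot: [0.963, -0.271, 0.001, -0.0]
ft_force: [0.4, -0.2, -0.3]
grip_width: 0.457
```

```bash
for i in 1 2 3; do python3 -m pendant '[[[0,0,-0.1],[0,0,0],180],[[0,0,0],[0,0,0],180]]' | sed -n 2p; done
```

```text
position: [0.4317, -0.1321, -0.0003]
position: [0.4318, -0.132, -0.0013]
position: [0.4319, -0.1321, -0.0011]
```

Contact at -0.0012, as predicted. Release and rise.

```bash
python3 -m pendant '[[[0,0,0],[0,0,0],130],[[0,0,0],[0,0,0],110],[[0,0,0],[0,0,0],80],[[0,0,0],[0,0,0],40],[[0,0,0],[0,0,0],0],[[0,0,1],[0,0,0],0],[[0,0,3],[0,0,0],0],[[0,0,4],[0,0,0],0],[[0,0,4],[0,0,0],0],[[1,4,4],[0,0,0],0],[[2,4.5,0],[0,0,0],0],[[1.5,3,0],[0,0,0],0]]';python3 - <<'E'
from h import *
s=load("scene");t=load("top")
a=lambda c,x0,y0,x1,y1:cv2.resize(c["pixels"][y0:y1,x0:x1,::-1],(400,400),interpolation=cv2.INTER_CUBIC)
cv2.imwrite("pics/p18.png",np.hstack([a(s,205,175,285,255),a(s,405,215,485,295)]))
cv2.imwrite("pics/p18t.png",np.hstack([a(t,190,180,270,260),a(t,335,250,415,330)]))
E
```

```text
clock: 29.58
position: [0.4769, -0.0154, 0.1687]
ee_rot: [0.962, -0.273, 0.003, -0.0]
ft_force: [-0.0, 0.5, -0.3]
grip_width: 1.004
```

View pics/p18.png

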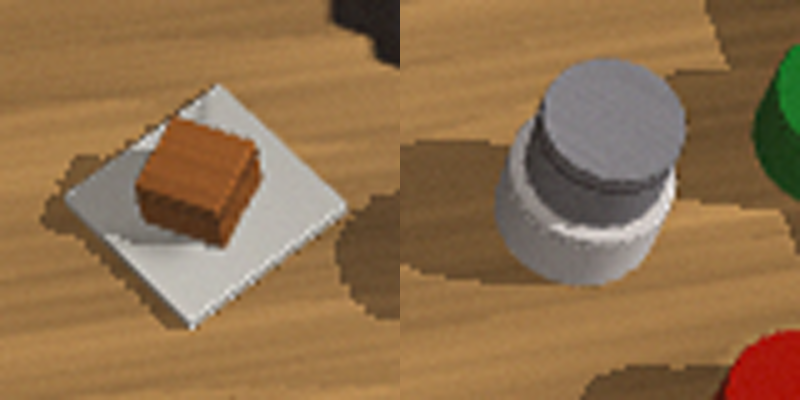

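View pics/p18t.png

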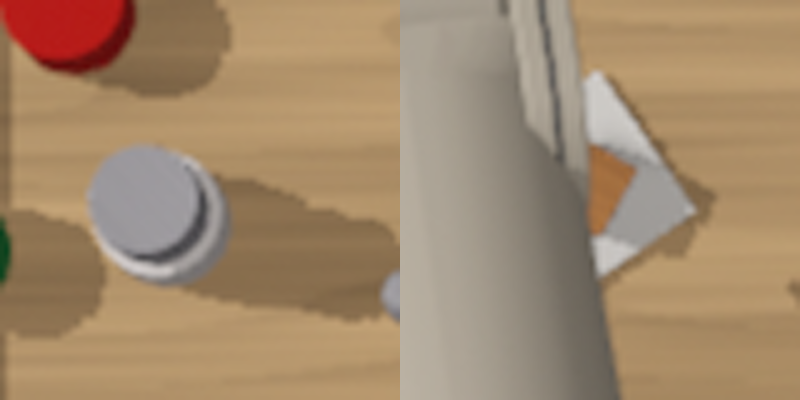

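```bash
python3 - <<'E'
from h import *
s=load("scene",0);t=load("top",0)
f=lambda c,b,x,y,h:onplane(c,b[0]+(x+.5)/5-.5,b[1]+(y+.5)/5-.5,h)[:2].round(4)
print("salt s",np.mean([f(s,(205,175),x,y,.038) for x,y in[(178,118),(262,150),(222,215),(138,185)]],0),"tile s .4321 -.130")
print("cup s",f(s,(405,215),214,120,.08),"cup t",f(t,(190,180),146.5,201.5,.08))
E
```

```text
salt s [ 0.434975 -0.129075] tile s .4321 -.130
cup s [0.605  0.2614] cup t [0.6013 0.2599]
```

The cellar is 3 mm from the tile's centre. The cup top is at (.603,.2607). Move over it.

```bash
python3 -m pendant '[[[1.5,3,0],[0,0,0],0],[[2,4.5,0],[0,0,0],0],[[2,4.5,0],[0,0,0],0],[[2,4.5,0],[0,0,0],0],[[2,4.5,0],[0,0,0],0],[[1.5,3,0],[0,0,0],0],[[0.5,1.5,0],[0,0,0],0],[[0,0,0],[0,0,0],0],[[0,0,0],[0,0,0],0]]';python3 - <<'E'
from h import *
o=manip.get_obs();m=R.from_quat(o["ee_rot"]).as_matrix();print(m[:,2],np.degrees(np.arctan2(m[1,0],m[0,0])), (np.array([.603,.2607,.038])-o["position"])*100)
E
```

```text
clock: 30.8
position: [0.5945, 0.2395, 0.171]
ee_rot: [0.961, -0.276, 0.003, 0.002]
ft_force: [0.2, -0.1, -0.7]
grip_width: 1.001
[ 0.00476898 -0.00578667 -0.99997189] -31.998549563021626 [  0.85470935   2.11582808 -13.29543078]
```

```bash
python3 -m pendant '[[[0.8,2.0,-1],[0.3,0.3,0],0],[[0,0,-2],[0,0,0],0],[[0,0,-2],[0,0,0],0],[[0,0,0],[0,0,0],0],[[0,0,0],[0,0,0],0]]';python3 - <<'E'
from h import *
o=manip.get_obs();m=R.from_quat(o["ee_rot"]).as_matrix();print(m[:,2],np.degrees(np.arctan2(m[1,0],m[0,0])), (np.array([.603,.2607,.038])-o["position"])*100)
E
```

```text
clock: 31.42
position: [0.6029, 0.2522, 0.1189]
ee_rot: [0.96, -0.279, 0.001, 0.002]
ft_force: [-0.0, 0.4, 0.2]
grip_width: 1.003
[ 2.86120839e-04 -4.89271518e-03 -9.99987990e-01] -32.377397431024214 [ 0.01227357  0.85393924 -8.08947339]
```

```bash
python3 -m pendant '[[[0,0.8,0],[0.3,0,0],0],[[0,0,-1.5],[0,0,0],0],[[0,0,-1.5],[0,0,0],0],[[0,0,-1.5],[0,0,0],0],[[0,0,-1.5],[0,0,0],0],[[0,0,-1],[0,0,0],0],[[0,0,-0.7],[0,0,0],0],[[0,0,0],[0,0,0],0],[[0,0,0],[0,0,0],0]]';python3 - <<'E'
from h import *
o=manip.get_obs();m=R.from_quat(o["ee_rot"]).as_matrix();print(m[:,2],np.degrees(np.arctan2(m[1,0],m[0,0])), (np.array([.603,.2607,.038])-o["position"])*100)
s=load("scene");crop(s,400,200,500,275,8,"pics/p19.png")
E
```

```text
clock: 32.55
position: [0.6028, 0.2608, 0.0368]
ee_rot: [0.96, -0.279, 0.0, -0.001]
ft_force: [-0.1, -0.0, -0.3]
grip_width: 0.998
[ 6.55981493e-04  1.04607904e-03 -9.99999238e-01] -32.37181387549148 [ 0.02183037 -0.00677538  0.11832809]
```

View pics/p19.png

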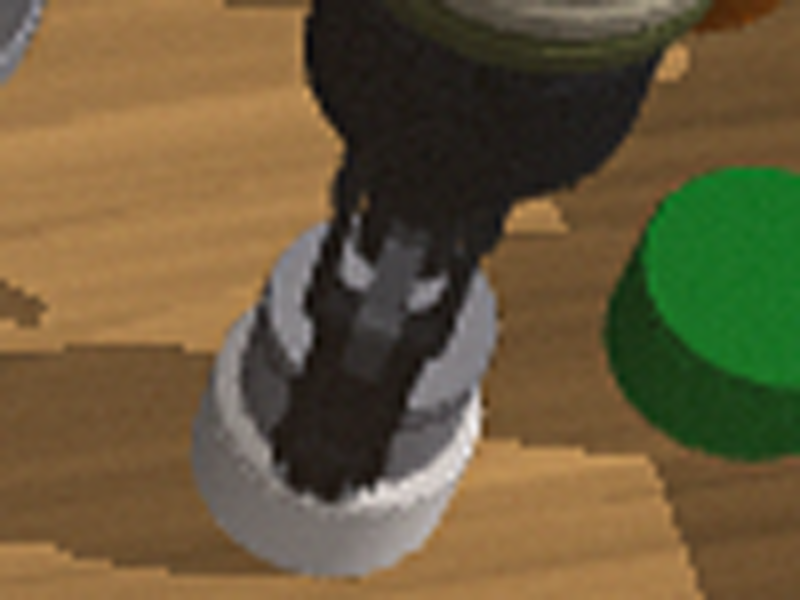

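The near finger straddles the cup and is centred on it, with its tip at crop (330,490) overlapping the cup's side. Close.

```bash
python3 -m pendant '[[[0,0,0],[0,0,0],30],[[0,0,0],[0,0,0],50],[[0,0,0],[0,0,0],60],[[0,0,0],[0,0,0],70],[[0,0,0],[0,0,0],78],[[0,0,0],[0,0,0],86],[[0,0,0],[0,0,0],94],[[0,0,0],[0,0,0],105],[[0,0,0],[0,0,0],125],[[0,0,0],[0,0,0],130],[[0,0,0],[0,0,0],130]]' 30;python3 - <<'E'
from h import *
s=load("scene");crop(s,400,200,500,275,8,"pics/p20.png")
E
```

```text
clock: 33.98
position: [0.6035, 0.2611, 0.0383]
ee_rot: [0.96, -0.279, 0.001, -0.001]
ft_force: [-0.1, 0.5, 1.0]
grip_width: 0.657
```

View pics/p20.png

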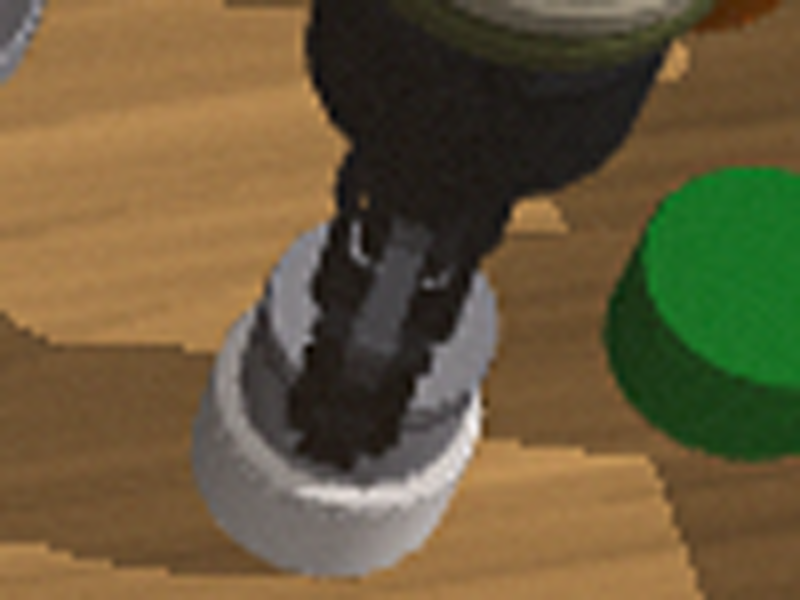

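```bash
python3 - <<'E'
from h import *
s=load("scene")
for z in(.04,.05,.06,.07):
    u,v=proj(s,[.6035+.848*.040,.2611-.53*.040,z]);print(z,(u-400)*8,(v-200)*8)
w=cloud(s)
for v in range(254,261):print(v,np.round(w[v,443],3))
E
python3 -m pendant '[[[0,0,0.4],[0,0,0],130],[[0,0,1],[0,0,0],130],[[0,0,1.5],[0,0,0],130],[[0,0,1.5],[0,0,0],130],[[0,0,1],[0,0,0],130],[[0,0,0],[0,0,0],130]]' 45
python3 - <<'E'
from h import *
s=load("scene");crop(s,400,190,500,265,8,"pics/p21.png")
E
```

```text
0.04 300.9311711845794 513.2851313193137
0.05 308.53995555906613 494.17061757985584
0.06 316.27531472174405 474.73812722167986
0.07 324.14043358747995 454.979659216503
254 [0.654 0.231 0.112]
255 [0.656 0.231 0.113]
256 [0.642 0.241 0.082]
257 [0.641 0.242 0.076]
258 [0.641 0.244 0.071]
259 [0.631 0.252 0.047]
260 [0.63  0.253 0.04 ]
clock: 34.83
position: [0.6036, 0.2611, 0.0967]
ee_rot: [0.96, -0.279, 0.001, -0.001]
ft_force: [-0.4, -0.4, -1.8]
grip_width: 0.653
```

View pics/p21.png

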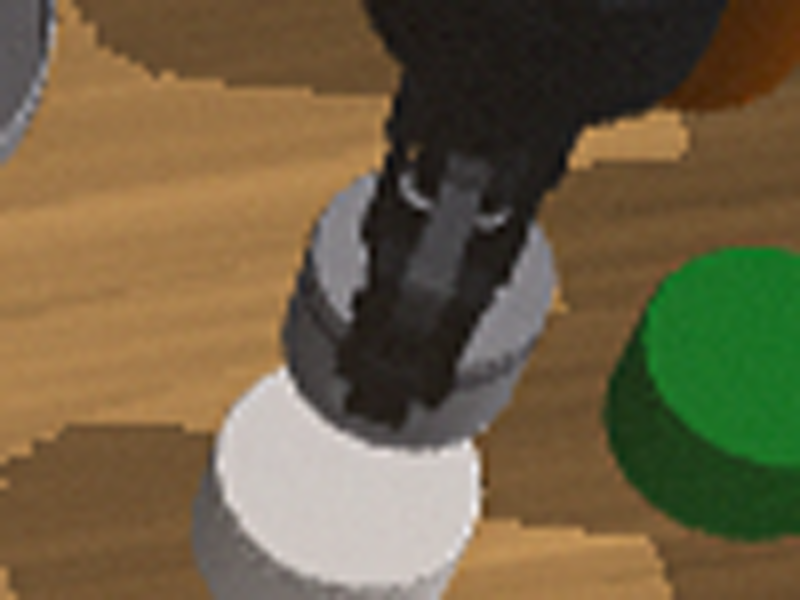

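The cup is lifted level, and the white pot is left in place at crop (345,475). Carry it to the spice box.

```bash
python3 -m pendant '[[[-1,-0.6,0],[0,0,0],130],[[-2,-1.1,0],[0,0,0],130],[[-3,-1.7,0],[0,0,0],130],[[-3,-1.7,0],[0,0,0],130],[[-3,-1.7,0],[0,0,0],130],[[-3,-1.7,0],[0,0,0],130],[[-2,-1.2,0],[0,0,0],130],[[-1,-0.6,0],[0,0,0],130],[[0,0,0],[0,0,0],130],[[0,0,0],[0,0,0],130]]' 45;python3 - <<'E'
from h import *
o=manip.get_obs();m=R.from_quat(o["ee_rot"]).as_matrix();print(m[:,2],np.degrees(np.arctan2(m[1,0],m[0,0])), (np.array([.4135,.153,.0013])-o["position"])*100)
E
```

```text
clock: 36.12
position: [0.411, 0.1504, 0.0901]
ee_rot: [0.96, -0.28, -0.001, 0.003]
ft_force: [0.1, 0.2, -1.5]
grip_width: 0.651
[-0.00424889 -0.00429616 -0.99998174] -32.55025836201265 [ 0.24678687  0.2555503  -8.88445628]
```

```bash
python3 -m pendant '[[[0.25,0.25,-1],[0.2,-0.2,0],130],[[0,0,-1.5],[0,0,0],130],[[0,0,-1.5],[0,0,0],130],[[0,0,-1],[0,0,0],130],[[0,0,0],[0,0,0],130],[[0,0,0],[0,0,0],130]]';python3 - <<'E'
from h import *
o=manip.get_obs();m=R.from_quat(o["ee_rot"]).as_matrix();print(m[:,2],np.degrees(np.arctan2(m[1,0],m[0,0])), (np.array([.4135,.153,.0013])-o["position"])*100)
s=load("scene");crop(s,320,145,420,220,8,"pics/p22.png")
E
```

```text
clock: 36.88
position: [0.4136, 0.1546, 0.0353]
ee_rot: [0.96, -0.28, -0.002, -0.0]
ft_force: [1.1, 0.0, -0.7]
grip_width: 0.65
[-0.00342578  0.00165381 -0.99999276] -32.46804917777528 [-0.01120905 -0.16082084 -3.40078177]
```

View pics/p22.png

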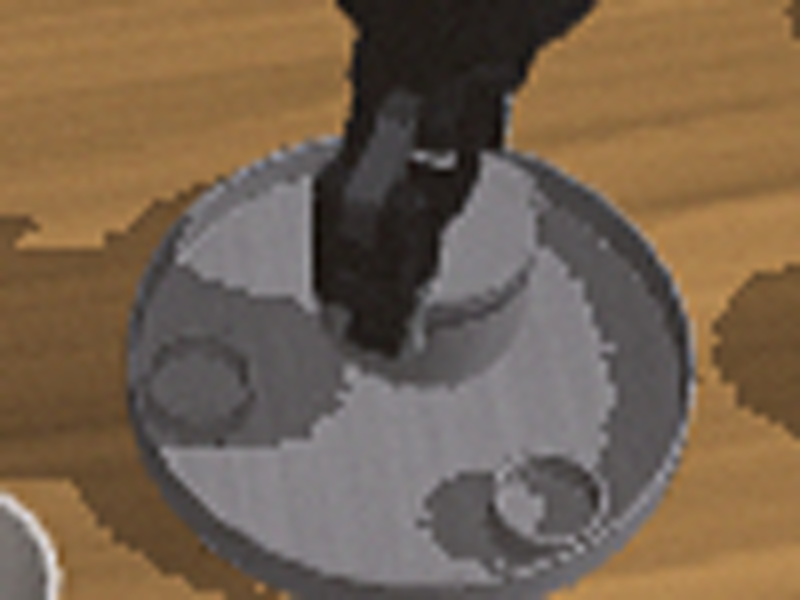

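The cup hangs over the free middle of the box and clears the little cups at crop (198,385) and (550,500). Lower.

```bash
python3 -m pendant '[[[0,-0.2,-1],[0,0,0],130],[[0,0,-1],[0,0,0],130],[[0,0,-0.5],[0,0,0],130],[[0,0,-0.2],[0,0,0],130],[[0,0,0],[0,0,0],130],[[0,0,0],[0,0,0],130]]'; for i in 1 2; do python3 -m pendant '[[[0,0,-0.15],[0,0,0],130],[[0,0,0],[0,0,0],130]]' | sed -n 2,4p; done
```

```text
clock: 37.67
position: [0.4142, 0.1523, 0.007]
ee_rot: [0.96, -0.28, -0.001, -0.0]
ft_force: [-0.1, 0.5, -0.8]
grip_width: 0.647
position: [0.4145, 0.1524, 0.0057]
ee_rot: [0.96, -0.28, -0.001, -0.001]
ft_force: [-0.1, 1.3, -1.6]
position: [0.4145, 0.1523, 0.0042]
ee_rot: [0.96, -0.28, -0.001, -0.001]
ft_force: [0.2, -0.5, -1.5]
```

```bash
for i in 1 2 3 4; do python3 -m pendant '[[[0,0,-0.12],[0,0,0],130],[[0,0,0],[0,0,0],130]]' | sed -n 2,4p; done
```

```text
position: [0.4145, 0.1524, 0.0029]
ee_rot: [0.96, -0.28, -0.001, -0.001]
ft_force: [-1.2, 1.0, -1.7]
position: [0.4145, 0.1524, 0.0016]
ee_rot: [0.96, -0.28, -0.001, -0.001]
ft_force: [0.7, -0.0, -1.4]
position: [0.4148, 0.1525, 0.0014]
ee_rot: [0.96, -0.28, -0.0, -0.0]
ft_force: [0.2, 0.7, -1.2]
position: [0.4149, 0.1525, 0.0014]
ee_rot: [0.96, -0.28, -0.0, 0.0]
ft_force: [0.2, -0.1, -1.2]
```

Contact at 0.0014 (predicted 0.0013). Release and rise.

```bash
python3 -m pendant '[[[0,0,0],[0,0,0],80],[[0,0,0],[0,0,0],60],[[0,0,0],[0,0,0],30],[[0,0,0],[0,0,0],0],[[0,0,0],[0,0,0],0],[[0,0,1],[0,0,0],0],[[0,0,2],[0,0,0],0],[[0,0,3],[0,0,0],0],[[0,0,3],[0,0,0],0],[[2,1,3],[0,0,0],0],[[3,1.7,0],[0,0,0],0],[[3,1.7,0],[0,0,0],0]]';python3 - <<'E'
from h import *
s=load("scene");t=load("top")
a=lambda c,x0,y0,x1,y1:cv2.resize(c["pixels"][y0:y1,x0:x1,::-1],(400,400),interpolation=cv2.INTER_CUBIC)
cv2.imwrite("pics/p23.png",np.hstack([a(s,330,155,410,235),a(s,405,215,485,295)]))
cv2.imwrite("pics/p23t.png",np.hstack([a(t,190,180,270,260),a(t,223,255,303,335)]))
E
```

```text
clock: 40.67
position: [0.4963, 0.1968, 0.1301]
ee_rot: [0.96, -0.28, 0.002, 0.0]
ft_force: [0.0, -0.9, 0.4]
grip_width: 1.0
```

View pics/p23.png

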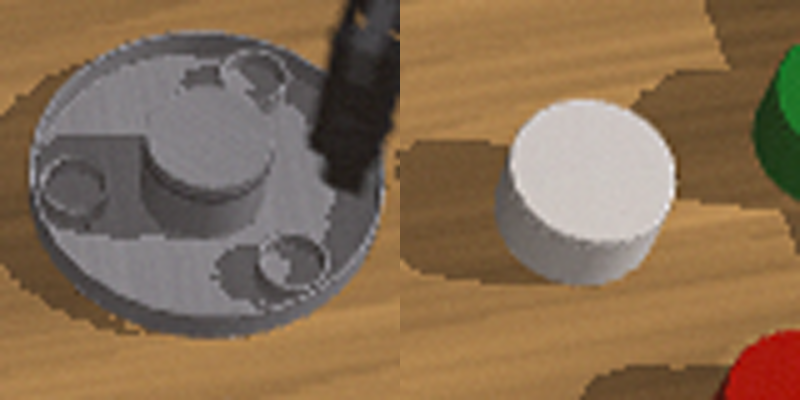

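View pics/p23t.png

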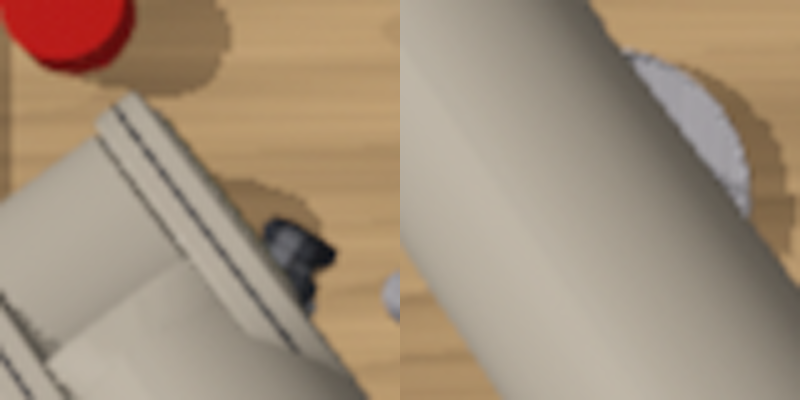

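```bash
python3 - <<'E'
from h import *
s=load("scene",0)
f=lambda c,b,x,y,h:onplane(c,b[0]+(x+.5)/5-.5,b[1]+(y+.5)/5-.5,h)[:2].round(4)
print("cup s",f(s,(330,155),209.5,138,.043),"box by cups s",np.mean([f(s,(330,155),x,y,.016) for x,y in[(254,77),(72,190),(293,265)]],0))
print("pot s",f(s,(405,215),193,171.5,.04))
E
```

```text
cup s [0.4171 0.1532] box by cups s [0.41793333 0.15376667]
pot s [0.6053 0.2609]
```

The cup is within 1 mm of the box's middle. The pot is at about (.604,.261), so go there next.

```bash
python3 -m pendant '[[[2.5,1.5,0],[0,0,0],0],[[2.5,1.5,0],[0,0,0],0],[[2.5,1.5,0],[0,0,0],0],[[1.5,0.9,0],[0,0,0],0],[[0,0,0],[0,0,0],0],[[0,0,0],[0,0,0],0]]';python3 - <<'E'
from h import *
o=manip.get_obs();m=R.from_quat(o["ee_rot"]).as_matrix();print(m[:,2],np.degrees(np.arctan2(m[1,0],m[0,0])), (np.array([.6037,.261,-.008])-o["position"])*100)
E
```

```text
clock: 41.52
position: [0.5864, 0.2524, 0.1323]
ee_rot: [0.96, -0.279, 0.0, -0.0]
ft_force: [-0.2, -0.3, -0.3]
grip_width: 1.002
[ 5.42291456e-04  6.05303166e-04 -9.99999670e-01] -32.38211413037245 [  1.72837005   0.860051   -14.02907731]
```

```bash
python3 -m pendant '[[[1.6,0.8,0],[0,0,0],0],[[0,0,-1.5],[0,0,0],0],[[0,0,-2],[0,0,0],0],[[0,0,-2],[0,0,0],0],[[0,0,-1.5],[0,0,0],0],[[0,0,0],[0,0,0],0],[[0,0,0],[0,0,0],0]]';python3 - <<'E'
from h import *
o=manip.get_obs();m=R.from_quat(o["ee_rot"]).as_matrix();print(m[:,2],np.degrees(np.arctan2(m[1,0],m[0,0])), (np.array([.6037,.261,-.008])-o["position"])*100)
s=load("scene");crop(s,400,200,500,275,8,"pics/p24.png")
E
```

```text
clock: 42.4
position: [0.5988, 0.2575, 0.0571]
ee_rot: [0.96, -0.279, -0.001, 0.001]
ft_force: [-0.2, 0.0, 0.6]
grip_width: 1.003
[-0.00207143 -0.00198446 -0.99999589] -32.37690955875968 [ 0.49204305  0.35103806 -6.51334468]
```

View pics/p24.png

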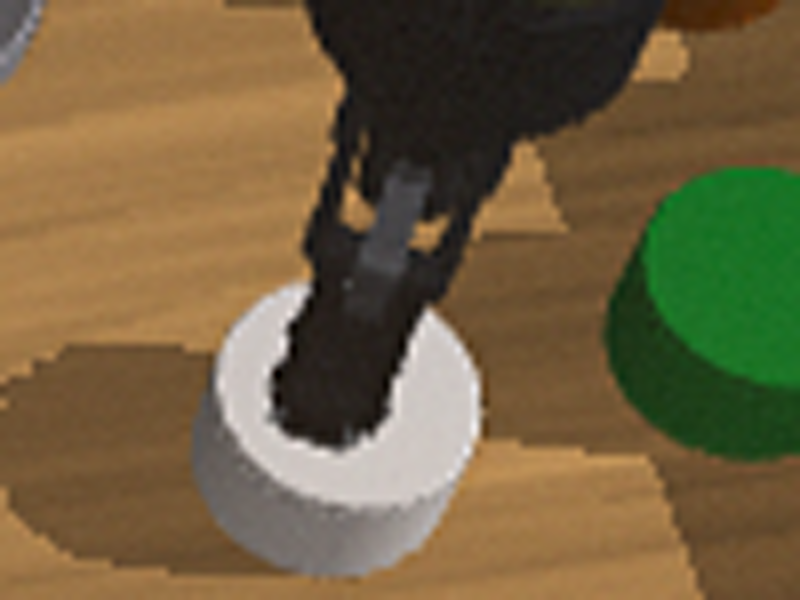

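```bash
python3 -m pendant '[[[0.5,0.35,0],[0,0,0],0],[[0,0,0],[0,0,0],0],[[0,0,-1.2],[0,0,0],0],[[0,0,-1.2],[0,0,0],0],[[0,0,-1],[0,0,0],0],[[0,0,0],[0,0,0],0]]'; python3 -m pendant '[[[0,0,-0.5],[0,0,0],0],[[0,0,-0.5],[0,0,0],0],[[0,0,-0.5],[0,0,0],0],[[0,0,0],[0,0,0],0],[[0,0,0],[0,0,0],0]]';python3 - <<'E'
from h import *
o=manip.get_obs();m=R.from_quat(o["ee_rot"]).as_matrix();print(m[:,2],np.degrees(np.arctan2(m[1,0],m[0,0])), (np.array([.6037,.261,-.008])-o["position"])*100)
s=load("scene");crop(s,400,200,500,275,8,"pics/p25.png")
E
```

```text
clock: 43.2
position: [0.6044, 0.2614, 0.0213]
ee_rot: [0.96, -0.279, -0.0, 0.001]
ft_force: [0.2, -0.1, 0.0]
grip_width: 1.003
clock: 43.82
position: [0.6047, 0.2616, 0.0058]
ee_rot: [0.96, -0.279, -0.0, 0.001]
ft_force: [-0.4, 0.8, -0.0]
grip_width: 0.999
[-4.30538764e-04 -1.31359424e-03 -9.99999045e-01] -32.379576231245984 [-0.0990746  -0.06106423 -1.37862325]
```

View pics/p25.png

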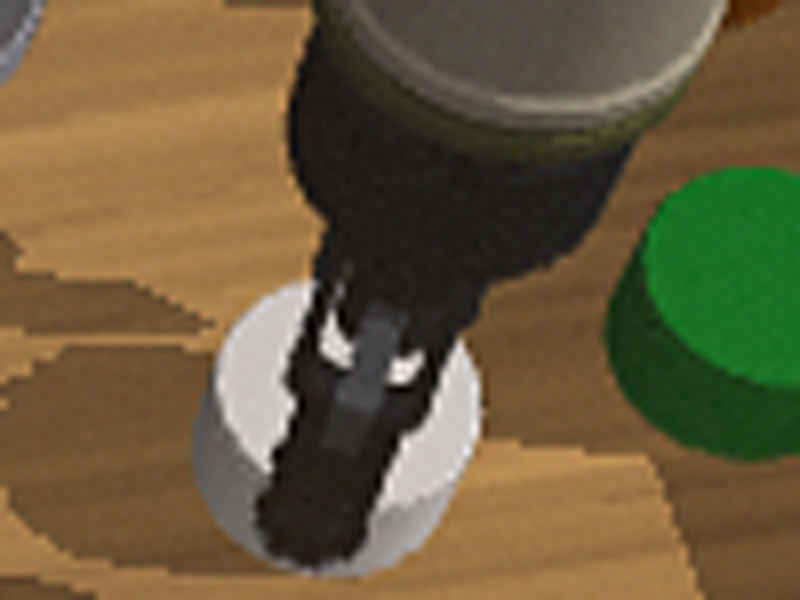

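The near finger straddles the pot with its tip at crop (310,560), and there is no contact force. Lower the last 14 mm and close.

```bash
python3 -m pendant '[[[0,0,-0.5],[0,0,0],0],[[0,0,-0.4],[0,0,0],0],[[0,0,-0.3],[0,0,0],0],[[0,0,0],[0,0,0],0],[[0,0,0],[0,0,0],0]]'; python3 -m pendant '[[[0,0,0],[0,0,0],15],[[0,0,0],[0,0,0],25],[[0,0,0],[0,0,0],33],[[0,0,0],[0,0,0],41],[[0,0,0],[0,0,0],49],[[0,0,0],[0,0,0],57],[[0,0,0],[0,0,0],65],[[0,0,0],[0,0,0],80],[[0,0,0],[0,0,0],95],[[0,0,0],[0,0,0],95]]' 45
```

```text
clock: 44.5
position: [0.6047, 0.2616, -0.007]
ee_rot: [0.96, -0.279, 0.0, 0.001]
ft_force: [0.0, -0.5, -0.7]
grip_width: 0.998
clock: 45.75
position: [0.6049, 0.2619, -0.0061]
ee_rot: [0.96, -0.279, 0.0, 0.0]
ft_force: [-1.8, -0.3, 1.9]
grip_width: 0.78
```

The opening of 0.78 (66 mm) means the pot is held. Lift and check.

```bash
python3 -m pendant '[[[0,0,0.4],[0,0,0],95],[[0,0,1],[0,0,0],95],[[0,0,2],[0,0,0],95],[[0,0,2.5],[0,0,0],95],[[0,0,2.5],[0,0,0],95],[[0,0,1.5],[0,0,0],95],[[0,0,0],[0,0,0],95]]' 60
python3 - <<'E'
from h import *
s=load("scene");crop(s,400,180,500,255,8,"pics/p26.png")
E
```

```text
clock: 46.62
position: [0.6045, 0.2617, 0.0998]
ee_rot: [0.96, -0.279, 0.001, 0.0]
ft_force: [0.2, 1.0, -3.4]
grip_width: 0.78
```

View pics/p26.png

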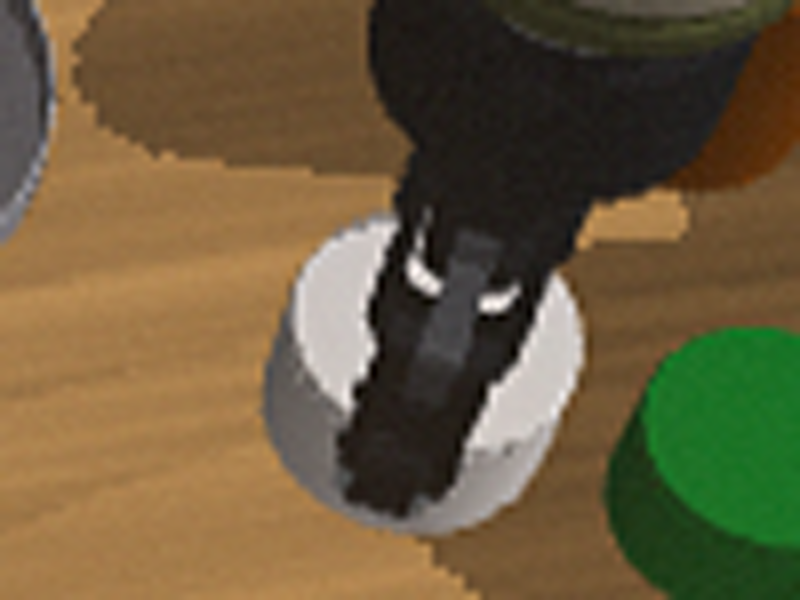

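The pot is held level. Carry it to the cork mat: about +5 cm in x, -27 cm in y.

```bash
python3 -m pendant '[[[0.3,-1,0],[0,0,0],95],[[0.5,-2,0],[0,0,0],95],[[0.7,-3,0],[0,0,0],95],[[0.7,-3.5,0],[0,0,0],95],[[0.7,-3.5,0],[0,0,0],95],[[0.7,-3.5,0],[0,0,0],95],[[0.7,-3.5,0],[0,0,0],95],[[0.7,-3,0],[0,0,0],95],[[0.5,-2,0],[0,0,0],95],[[0.2,-1,0],[0,0,0],95],[[0,0,0],[0,0,0],95],[[0,0,0],[0,0,0],95]]';python3 - <<'E'
from h import *
o=manip.get_obs();m=R.from_quat(o["ee_rot"]).as_matrix();print(m[:,2],np.degrees(np.arctan2(m[1,0],m[0,0])), (np.array([.6575,-.011,-.0001])-o["position"])*100)
E
```

```text
clock: 48.18
position: [0.6591, -0.0224, 0.0905]
ee_rot: [0.959, -0.282, -0.005, 0.005]
ft_force: [0.4, 1.6, -3.1]
grip_width: 0.772
[-0.0120418  -0.00625417 -0.99990794] -32.812088333951195 [-0.15742106  1.14156396 -9.05926383]
```

```bash
python3 -m pendant '[[[-0.1,1.1,0],[0.3,-0.7,0],95],[[0,0,-1],[0,0,0],95],[[0,0,-1.5],[0,0,0],95],[[0,0,-1.5],[0,0,0],95],[[0,0,-1],[0,0,0],95],[[0,0,0],[0,0,0],95],[[0,0,0],[0,0,0],95]]';python3 - <<'E'
from h import *
o=manip.get_obs();m=R.from_quat(o["ee_rot"]).as_matrix();print(m[:,2],np.degrees(np.arctan2(m[1,0],m[0,0])), (np.array([.6575,-.011,-.0001])-o["position"])*100)
s=load("scene");crop(s,265,240,365,315,8,"pics/p27.png")
E
```

```text
clock: 49.05
position: [0.6568, -0.0073, 0.0359]
ee_rot: [0.96, -0.28, -0.0, -0.0]
ft_force: [0.8, 0.7, -3.0]
grip_width: 0.774
[-8.03166413e-04  4.84305962e-04 -9.99999560e-01] -32.55788194367275 [ 0.07010204 -0.36945547 -3.5968373 ]
```

View pics/p27.png

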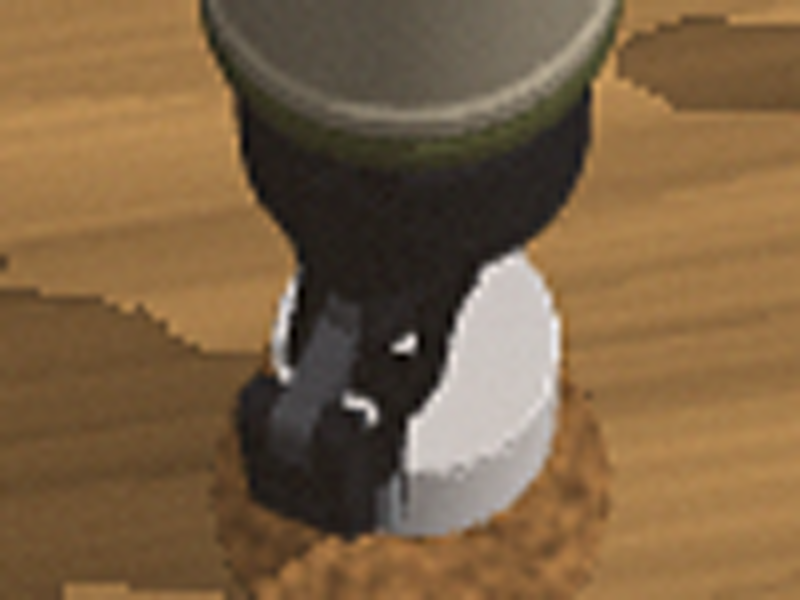

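The pot hangs over the mat, with its foot at about crop (420,500). Shift -4 mm in y and lower.

```bash
python3 -m pendant '[[[0.1,-0.4,-1],[0,0,0],95],[[0,0,-1],[0,0,0],95],[[0,0,-0.6],[0,0,0],95],[[0,0,-0.3],[0,0,0],95],[[0,0,0],[0,0,0],95],[[0,0,0],[0,0,0],95]]'; for i in 1 2; do python3 -m pendant '[[[0,0,-0.15],[0,0,0],95],[[0,0,0],[0,0,0],95]]' | sed -n 2,4p; done
```

```text
clock: 49.85
position: [0.6582, -0.0118, 0.0054]
ee_rot: [0.96, -0.28, 0.0, -0.0]
ft_force: [-0.4, -0.4, -3.1]
grip_width: 0.773
position: [0.6585, -0.0117, 0.0042]
ee_rot: [0.96, -0.28, 0.0, -0.0]
ft_force: [-0.1, -1.1, -3.2]
position: [0.6586, -0.0117, 0.0028]
ee_rot: [0.96, -0.28, 0.001, -0.0]
ft_force: [0.7, 0.3, -2.4]
```

```bash
for i in 1 2 3 4; do python3 -m pendant '[[[0,0,-0.12],[0,0,0],95],[[0,0,0],[0,0,0],95]]' | sed -n 2,4p; done
```

```text
position: [0.6586, -0.0118, 0.0015]
ee_rot: [0.96, -0.28, 0.0, -0.0]
ft_force: [-0.6, 1.2, -3.0]
position: [0.6586, -0.0117, 0.0002]
ee_rot: [0.96, -0.28, 0.0, -0.0]
ft_force: [0.4, -0.9, -2.5]
position: [0.6589, -0.0117, 0.0002]
ee_rot: [0.96, -0.281, 0.001, -0.0]
ft_force: [-0.2, -0.9, -3.1]
position: [0.6592, -0.0117, 0.0001]
ee_rot: [0.96, -0.281, 0.001, -0.0]
ft_force: [0.7, 0.1, -3.0]
```

The pot is resting on the mat (z stopped at 0.0002). Release, rise straight up and move clear.

```bash
python3 -m pendant '[[[0,0,0],[0,0,0],45],[[0,0,0],[0,0,0],25],[[0,0,0],[0,0,0],0],[[0,0,0],[0,0,0],0],[[0,0,0],[0,0,0],0],[[0,0,1],[0,0,0],0],[[0,0,1.5],[0,0,0],0],[[0,0,2.5],[0,0,0],0],[[0,0,3],[0,0,0],0],[[0,0,4],[0,0,0],0],[[0,0,4],[0,0,0],0],[[0,0,0],[0,0,0],0]]';python3 -m pendant '[[[-2,3,3],[0,0,0],0],[[-4,4,2],[0,0,0],0],[[-4,4,0],[0,0,0],0],[[-4,4,0],[0,0,0],0],[[0,4,0],[0,0,0],0],[[0,4,0],[0,0,0],0],[[0,3,0],[0,0,0],0],[[0,0,0],[0,0,0],0]]';python3 - <<'E'
from h import *
s=load("scene");t=load("top")
cv2.imwrite("pics/p28.png",s["pixels"][:,:,::-1]);cv2.imwrite("pics/p28t.png",t["pixels"][:,:,::-1])
crop(s,275,255,355,315,10,"pics/p29.png")
np.savez("s_end.npz",**s);np.savez("t_end.npz",**t)
E
```

```text
clock: 52.85
position: [0.6602, -0.0108, 0.1727]
ee_rot: [0.96, -0.28, 0.004, -0.001]
ft_force: [0.5, 0.4, 0.3]
grip_width: 1.002
clock: 53.85
position: [0.5125, 0.2557, 0.2263]
ee_rot: [0.96, -0.28, 0.006, -0.0]
ft_force: [0.8, 0.1, -0.0]
grip_width: 1.0
```

View pics/p28.png

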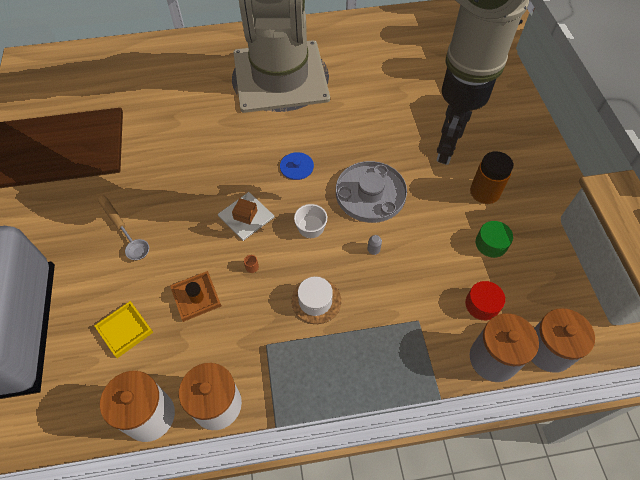

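View pics/p29.png

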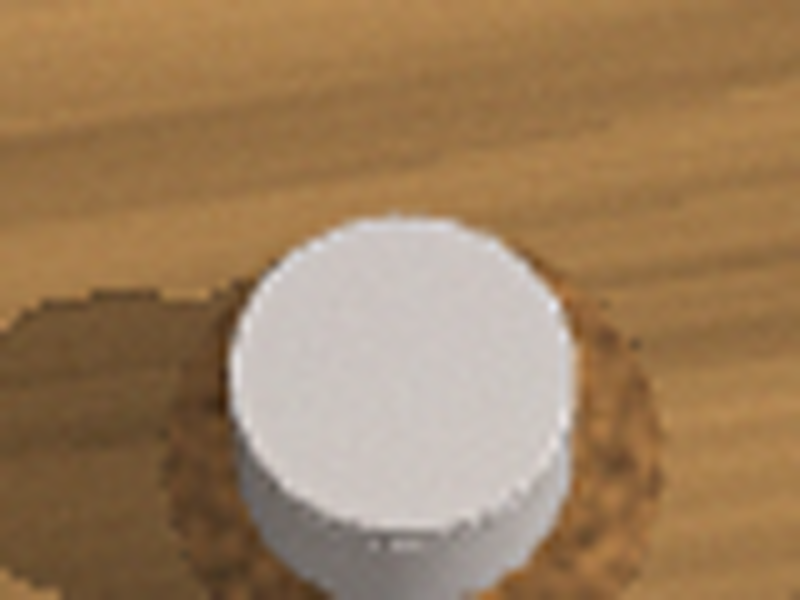

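View pics/p28t.png

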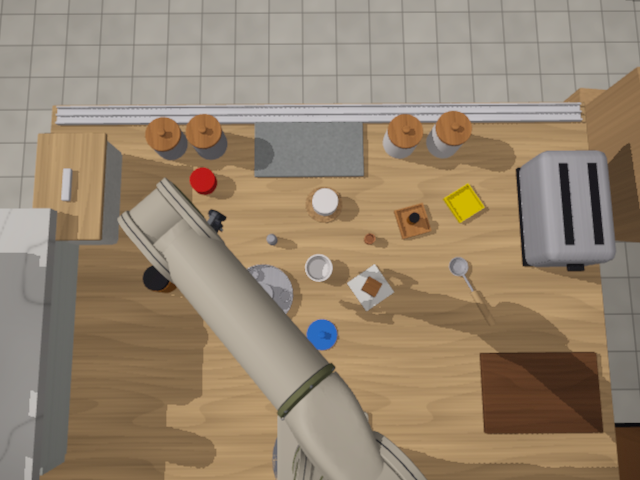

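```bash
python3 - <<'E'
from h import *
s=dict(np.load("s_end.npz"));t=dict(np.load("t_end.npz"))
print("pot s",onplane(s,275+40.4-.5,255+37.2-.5,.046).round(4),"mat s .6587 -.0107")
print("pot t",onplane(t,325,202,.046).round(4),"mat t .6562 -.0111")
print("jar t",onplane(t,413.5,218.5,.048).round(4),"tray t .6081 -.2478")
print("salt t",onplane(t,371,286.5,.038).round(4),"tile t .4305 -.1317")
o=manip.get_obs();print(np.abs(o["joint_velocities"]).max())
d=lambda c,n:cv2.absdiff(c["pixels"],dict(np.load(n))["pixels"])
D=d(s,"scene0.npz");print("ramekin diff",D[200:240,292:330].mean(),"bigjar",D[150:205,470:515].mean())
E
```

```text
pot s [ 0.6592 -0.0122  0.046 ] mat s .6587 -.0107
pot t [ 0.6533 -0.0126  0.046 ] mat t .6562 -.0111
jar t [ 0.6071 -0.244   0.048 ] tray t .6081 -.2478
salt t [ 0.431  -0.1292  0.038 ] tile t .4305 -.1317
0.023796694366422164
ramekin diff 3.4412280701754385 bigjar 2.8196632996632998
```

Everything is centred within about 5 mm, the bystanders are unchanged, and the arm is clear. Hand in.

```bash
python3 -m pendant '[[[0,0,0],[0,0,0],0],[[0,0,0],[0,0,0],0],[[0,0,0],[0,0,0],0]]'; python3 -c "
from workcell import manip
print(manip.hand_in())"
```

```text
clock: 54.32
position: [0.5145, 0.2496, 0.2262]
ee_rot: [0.959, -0.284, 0.007, 0.001]
ft_force: [-0.0, 0.4, 0.5]
grip_width: 1.002
the job is handed in; nothing more can be done
None
```

I took the stack apart from the top down and set each thing on its own place: the small jar in the brown tray, the salt cellar on the marble tile, the spice cup in the middle of the spice box, and the pot on the cork mat. I handed the job in at 54 s of the 128 s; it gave no verdict.

**Last checks:** the pictures show all four upright and let go. Measured distances from the middle:

| Thing | Distance from middle |
|---|---|
| small jar | about 4–5 mm |
| salt cellar | about 3 mm |
| spice cup | about 1 mm |
| pot | about 2–3 mm |

The ramekin and the big jar look unchanged in the scene picture, and the open gripper was clear of everything.

**What disagreed:**
- **Finger length:** the fingertips turned out about 37 mm farther back than stated (about 20 mm behind the reported TCP instead of 17 mm ahead). My first grasp of the jar closed on air above its cap without moving it. I measured the offset from the depth image and used it from then on.
- **Set-down contact:** the wrist force did not clearly show when things touched down. I judged it by the height no longer falling, which matched the prediction to about 0.3 mm each time.
- **Cameras:** the two views differ by 2–6 mm in x.

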